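# Close the strip clamp and lock it with its T-head key

## Task

Close the open blue cover of the sloped strip clamp all the way down onto its deck. Then take the red-winged T-head key out of its grey holder, put its T-head lengthwise through the round hole in the closed cover and the slot in the deck until its flange sits flat on the cover, and turn it a quarter turn (either way) so that the T-head lies across the slot and locks the cover; let go of it there. Leave the other things on the benches where they are.

Things in the scene. Friction and masses are not known exactly. Their poses are not given: they have to be found in the camera images.
- deck: Aluminium deck of the strip clamp: fixed plate 8 mm thick, tilted 30 degrees, low edge to the front. Origin: slot centre on its upper face, 58 mm above the bench. x up the slope (deck from x = -32 to 82 mm), y level across it (140 mm wide), z square out of the deck. Slot: 28 mm (x) by 12 mm (y), right through, over 20 mm free below it. A white well strip lies in a trough at x = 46 mm.
- cover (a joint): Hinge of the blue cover, rad: 0 = closed flat on the deck, grows as it opens up and back (away from the front); starts at 0.9 to 1.4. Hinge line: parallel to the deck's y, at x = 85, z = 3 mm in the deck's frame. Friction (0.12 N m) keeps the cover where it is left: push it shut on its outer face, about 3 N at 50 mm or more from the hinge.
- cover_edge (a point): Middle of the free edge of the blue cover, on its outer face, 117 mm from the hinge line. The cover is 6 mm thick, 130 mm wide (y), plus a tab 40 mm wide sticking out 11 mm at the free edge. Closed, its outer face is 6 mm above the deck and its round 28 mm hole (centre 85 mm from the hinge line) lies exactly over the slot.
- tkey: Loose T-head key, about 60 g. Origin: centre of the underside of its round black flange (36 mm wide, 4 mm thick); z along its axis, up to the grip: a red wing 32 mm (x) by 10 mm (y), z = 4 to 34. Below: collar 24 mm wide (z -5 to 0), neck 8 mm wide, T-head bar 24 mm (x) by 8 mm (y), z = -22.5 to -16.5. It starts wing up in the holder. Fully in, its origin is 6 mm above the deck's.
- holder: Fixed grey block 60 x 60 x 34 mm in which the key stands: round hole of 30 mm diameter, 28 mm deep, in the middle of its top; the key's flange rests on the top, 34 mm above the bench. Origin: centre of its underside.
- clamp: The strip clamp as a whole, which does not move: grey base plate 124 mm (x) by 150 mm (y) by 8 mm on the bench, carrying the sloped deck and cover. Origin: centre of its underside; x points from its front (which looks roughly to the right, -y in the room) to its back, z up. The slot centre is at x = -25, y = 0, z = 58 mm.
- bottle: Bystander: small dropper bottle with a green cap, 26 x 26 x 64 mm, standing; origin at the centre of its underside.
- timer: Bystander: white digital timer lying on its back, 66 x 66 x 19 mm; origin at the centre of its underside.
- tape: Bystander: roll of tan tape lying flat, 96 mm across, 25 mm high; origin at the centre of its underside.
- stapler: Bystander: white stapler, 31 x 120 x 36 mm; origin at the centre of its underside.
- forceps: Bystander: steel forceps lying flat, 17 x 125 x 9 mm; origin at the centre of its underside.
- tip_box: Bystander: black pipette tip box with clear lid, 64 x 118 x 56 mm; origin at the centre of its underside.

How it is judged (in metres and radians):
On the way, in this order (a step that is already met when the one before it is completed fails the run):
1. the cover is closed on the deck while the key is still out of it (value of joint cover below 0.06 rad and distance between tkey and deck above 0.06 m), for 0.2 s.
2. the key is in through cover and slot up to its flange, its T-head still along the slot (value of joint cover below 0.06 rad and x of tkey in the frame of deck between -0.005 and 0.005 m and y of tkey in the frame of deck between -0.005 and 0.005 m and z of tkey in the frame of deck between 0.003 and 0.0095 m and angle between the z axis of tkey and the z axis of deck, either way round below 0.12 rad and angle between the x axis of tkey and the x axis of deck, either way round below 0.35 rad), for 0.1 s.
At the end, for the whole second after the job is handed in: Cover hinge under 0.06 rad; key released, at rest, its axis within 5 mm of the slot centre along x and along y and within 0.12 rad of square to the deck, its flange down (origin 3 to 9.5 mm above the deck), T-head within 0.35 rad of straight across the slot (value of joint cover below 0.06 rad and x of tkey in the frame of deck between -0.005 and 0.005 m and y of tkey in the frame of deck between -0.005 and 0.005 m and z of tkey in the frame of deck between 0.003 and 0.0095 m and angle between the z axis of tkey and the z axis of deck, either way round below 0.12 rad and angle between the x axis of tkey and the y axis of deck, either way round below 0.35 rad and linear speed of tkey below 0.01 m/s and angular speed of tkey below 0.1 rad/s); the robot touches nothing.
It fails at once if one of the bystanders pushed more than 4 cm from its place (distance of any of bottle, timer, tape, stapler, forceps, tip_box from where it was at the start of the episode above 0.04 m).
It fails at once if the bottle knocked over (angle between bottle's own z axis and vertical above 0.7 rad).
It also fails if it takes over 64 s, if anything falls off the work surface, if the arm or the gripper's body presses on something with over 40 N, if the wrist force passes 120 N, or if a joint passes its speed limit or range.

## Robot

A 7-joint arm with a two-finger parallel gripper is mounted at the origin on a cart in front of the work surface, level with it; the furniture and walls round the work are solid. World frame = base frame: x ahead of the robot, y to its left, z up, the work surface at z = 0. Lengths are in mm, angles in rad, forces in N, time in s.
With the tool pointing down it reaches from about 425 to 975 mm from the base axis. Payload 16.7 kg.
Tool frame: the origin (TCP) lies on the centre line of the jaws, within the pads' length; the fingertips stand 11 mm ahead of it and the grasp point (between the pads) lies 8 mm behind it; z points along the fingers, y is the direction in which the jaws open and shut (so a half turn about z gives the same grasp; the last joint's range is limited). The gripper opens to 85 mm and grips with 20 to 120 N. Pads are 22 mm wide; open, the fingers measure 114 mm over their backs; the gripper's body (76 mm by 85 mm) begins 54 mm behind the grasp point. The pads swing forward as they close: fully open they stand 13 mm farther back than shut.
Start: joints at [1.006, 0.426, 0.074, 1.606, -0.034, 1.111, -0.067], TCP at [272.613, -617.462, 242.302] pointing down, gripper open.
Joint ranges: [-2.85, 2.85], [-0.5, 2.14], [-1.23, 1.37], [0.21, 2.46], [-1.02, 4.16], [0.16, 2.05], [-2.73, 2.73]. Speed limits (rad/s): [1.89, 1.89, 2.39, 2.39, 3.01, 3.01, 3.01].

## Interface

Orientations are given as a unit quaternion [x, y, z, w].
In Python, from rig import get_state, snapshot, calibration, ticket gives the robot as it stands.
- The arm moves only by the tool play_rows, never from a script. Its argument "rows" is a list of rows, each a list of 5 numbers: the opening, from -1 (shut) to 1 (fully open), then the shift along the tool's x, y, z in mm, then the turn about the tool's z in degrees. In form: [[claw, x, y, z, twist], ...]. A call has 1 to 20 rows; each row shifts and turns the pose as measured when the row begins, along the tool's axes as they then stand; what a row does not reach is not made up. A row lasts 1/12 s, in which the tool goes at most 41.7 mm and 7.16 degrees, less where a joint would pass 70% of its speed; a pose out of reach is approached as far as the arm can. A call is refused whole if a number of a shift passes 41.7 or a number of a turn 7.16, either way. A call with a gripper value outside its range is refused whole. The fingers move at their own pace and stop on an object; the grip force is fixed at half the most. Time passes only in rows, so rows that do not move let the fingers close. It gives the time, the measured TCP pose, the force and the opening at its end, in the units of the state.
- get_state(): the state, without advancing time (a new reading comes with each control period).
- snapshot(name): name is "scene" or "top" or "wrist"; returns the picture (480x640x3 uint8, blue, green, red); there is no depth.
- calibration(name): a dict with "K" (3x3 intrinsics, pixels), "k1" (the pictures are not rectified: a ray, as slopes to the right and down, at radius r is drawn at 1 + k1 r^2 times it, then the intrinsics apply), "origin" and "rotation" of the camera in the world; the wrist camera has in their place "hand_eye" (4x4, takes a point from camera to tool coordinates, whose origin is the TCP and whose axes are the flange's). Camera axes: x right, y up, looking along -z (the intrinsics and any distortion apply to the point x, -y, -z); pixel columns grow to the right and rows downward; lengths in mm; the calibration is good to about 2 mm. A picture is of the moment at which its call begins: read the wrist's pose just before it. calibration takes no time and is no camera call.
- ticket.finish_job(): hands the job in, once; it reports no verdict.
The state is a dict: "time": time; "joint_positions": joint angles; "qd": joint speeds; "effort": joint torques, N m; "eef_pos": TCP position; "tcp_rot": TCP orientation; "contact_force": force on the tool from outside, world axes, zero at the start; "torque": the same for the moment, N m; "opening": finger opening in mm.
Only numpy, scipy, OpenCV 4.12 (cv2) and the standard library are available. Lean on these libraries where they do the work, as an engineer would, in place of code of your own. Each camera call takes 0.05 s, during which the arm holds its last target.

## Working session

There is one attempt and no reset: what is moved stays moved. The work goes in short steps, Python scripts to look and compute and a tool call to move; the robot and the scene stay as the last step left them, time stands still between calls to the robot, and variables do not carry over. Pictures are saved under pics/ and viewed, and the job is handed in when it is done.

Besides the shell and the picture viewer there is one more tool, called as name(argument=value, ...), one argument or row to a line, values as JSON. play_rows: Moves the arm, as the interface text tells. Its arguments: {"type":"object","properties":{"rows":{"type":"array"}},"required":["rows"]}

```bash
ls; mkdir -p pics; python3 - <<'E'
from rig import get_state, snapshot, calibration
import cv2
s=get_state(); print(s)
for n in("scene","top","wrist"):
    print(n,calibration(n)); cv2.imwrite(f"pics/{n}0.png",snapshot(n))
E
```

```text
pics
{'time': 0.0, 'joint_positions': array([ 1.0055051 ,  0.42675034,  0.07385304,  1.6066065 , -0.03410517,
        1.11080663, -0.06705643]), 'qd': array([ 0.00062358,  0.00062265,  0.00028671, -0.00020326,  0.00010044,
       -0.00024736,  0.00040733]), 'effort': array([-2.14302972e-04, -9.49842310e+01,  3.76054779e+00, -4.63530922e+01,
        1.92161469e-02,  9.98360018e-03,  6.41251745e-05]), 'eef_pos': array([ 272.45601439, -617.13664124,  241.59865035]), 'tcp_rot': array([ 9.78466427e-01,  2.06404991e-01, -1.81227575e-04, -6.30076609e-04]), 'contact_force': array([ 0.97943867,  0.74002201, -0.70167549]), 'torque': array([ 0.0222238 ,  0.05690853, -0.00540035]), 'opening': 85.65906432144835}
scene {'K': array([[600.02727944,   0.        , 314.75819362],
       [  0.        , 600.02727944, 251.02511793],
       [  0.        ,   0.        ,   1.        ]]), 'k1': -0.0022995776711582073, 'origin': array([-512.65075209, 1016.69547231,  827.07657199]), 'rotation': array([-0.19839826,  0.48278116,  0.78893311, -0.32426076])}
top {'K': array([[597.10761259,   0.        , 329.13904973],
       [  0.        , 597.10761259, 240.57313371],
       [  0.        ,   0.        ,   1.        ]]), 'k1': 0.042196744501152295, 'origin': array([3.73671967e+02, 1.08817347e+00, 1.79802672e+03]), 'rotation': array([ 0.02675603, -0.02764403, -0.70241512,  0.71072703])}
wrist {'K': array([[374.3951645 ,   0.        , 319.84553976],
       [  0.        , 374.3951645 , 239.62357234],
       [  0.        ,   0.        ,   1.        ]]), 'k1': -0.043541123483084095, 'hand_eye': array([[ 3.50283163e-04,  9.46788541e-01,  3.21856080e-01,
         8.30843229e+01],
       [ 9.99999936e-01, -3.06936600e-04, -1.85421648e-04,
        -1.26708966e+00],
       [-7.67656810e-05,  3.21856124e-01, -9.46788587e-01,
        -1.32630723e+02],
       [ 0.00000000e+00,  0.00000000e+00,  0.00000000e+00,
         1.00000000e+00]])}
```

View pics/scene0.png

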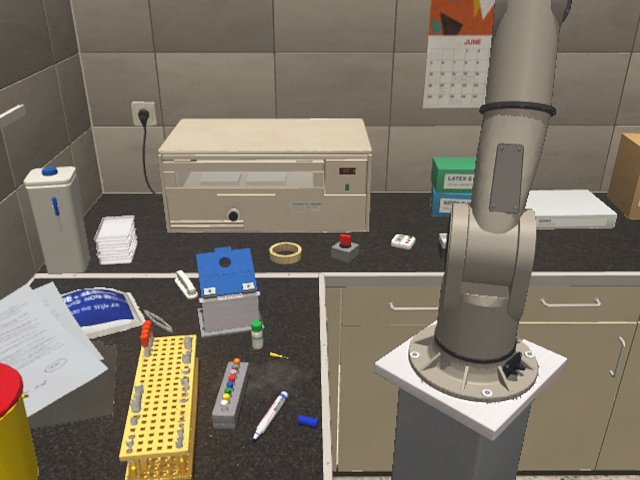

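View pics/top0.png

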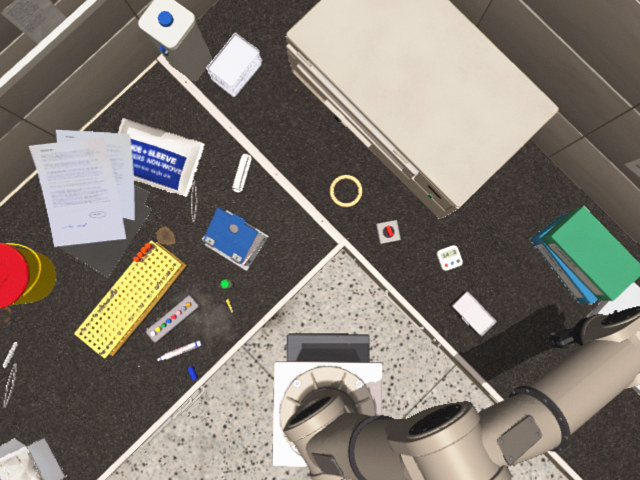

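View pics/wrist0.png

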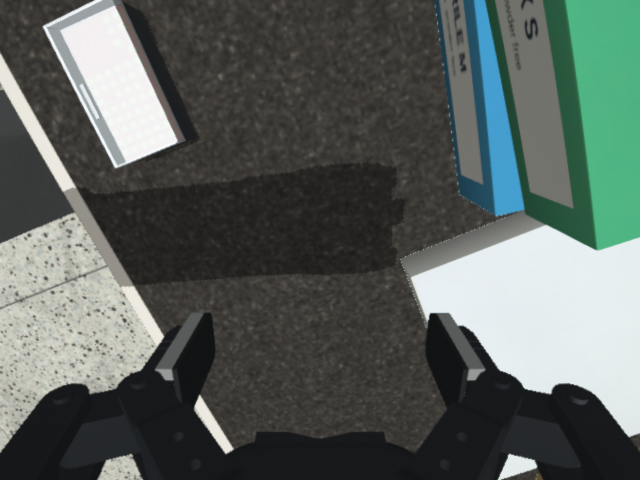

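```bash
cat > h.py <<'E'
import numpy as np, cv2
from scipy.spatial.transform import Rotation as R
from rig import get_state, snapshot, calibration
def cam(n, st=None):
    c=calibration(n)
    if n!="wrist":
        q=np.array(c["rotation"]); return c,np.array(c["origin"]),R.from_quat(q).as_matrix()
    st=st or get_state()
    Rt=R.from_quat(st["tcp_rot"]).as_matrix(); H=c["hand_eye"]
    return c,st["eef_pos"]+Rt@H[:3,3],Rt@H[:3,:3]
def ray(n,uv,C=None):
    c,o,M=C or cam(n); K=c["K"]
    d=np.array([(uv[0]-K[0,2])/K[0,0],(uv[1]-K[1,2])/K[1,1]])
    u=d.copy()
    for _ in range(20): u=d/(1+c["k1"]*(u@u))
    v=M@np.array([u[0],-u[1],-1.]); return o,v/np.linalg.norm(v)
def plane(n,uv,z,C=None):
    o,v=ray(n,uv,C); return o+v*(z-o[2])/v[2]
def proj(n,P,C=None):
    c,o,M=C or cam(n); p=M.T@(np.asarray(P,float)-o); x,y=p[0]/-p[2],-p[1]/-p[2]
    s=1+c["k1"]*(x*x+y*y); K=c["K"]; return np.array([K[0,0]*x*s+K[0,2],K[1,1]*y*s+K[1,2]])
def tri(a,ua,b,ub,Ca=None,Cb=None):
    o1,v1=ray(a,ua,Ca); o2,v2=ray(b,ub,Cb)
    A=np.stack([v1,-v2],1); t=np.linalg.lstsq(A,o2-o1,rcond=None)[0]
    p,q=o1+v1*t[0],o2+v2*t[1]; return (p+q)/2,np.linalg.norm(p-q)
def crop(img,x0,y0,x1,y1,s,f):
    cv2.imwrite(f,cv2.resize(img[y0:y1,x0:x1],None,fx=s,fy=s,interpolation=cv2.INTER_CUBIC))
E
python3 - <<'E'
from h import *
a=cv2.imread("pics/top0.png"); b=cv2.imread("pics/scene0.png")
crop(a,185,190,285,285,6,"pics/t1.png"); crop(b,180,230,280,340,5,"pics/s1.png")
crop(a,360,210,420,255,8,"pics/t2.png"); crop(b,320,220,370,270,8,"pics/s2.png")
print(R.from_quat(get_state()["tcp_rot"]).as_matrix())
E
```

```text
[[ 9.14795101e-01  4.03917982e-01 -4.31532059e-04]
 [ 4.03918209e-01 -9.14794707e-01  8.50891692e-04]
 [-5.10727884e-05 -9.52695208e-04 -9.99999545e-01]]
```

View pics/t1.png

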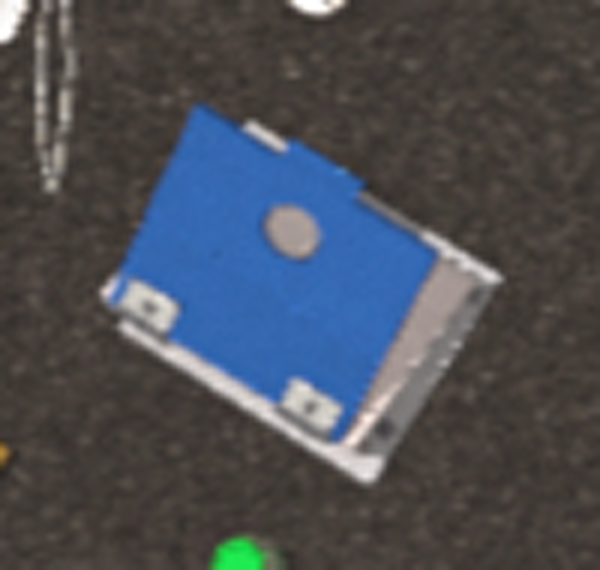

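View pics/s1.png

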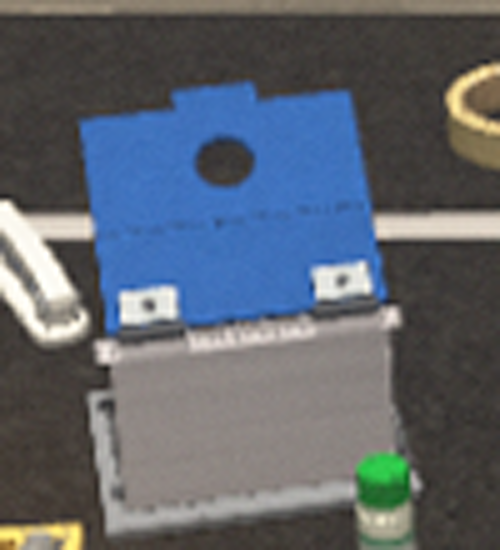

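View pics/t2.png

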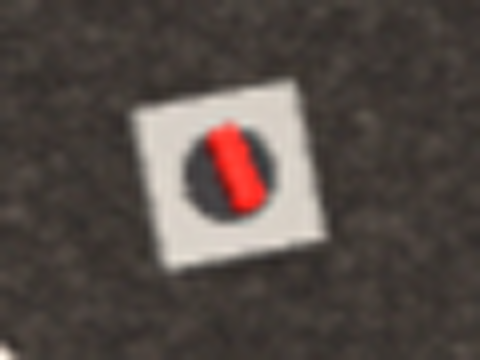

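View pics/s2.png

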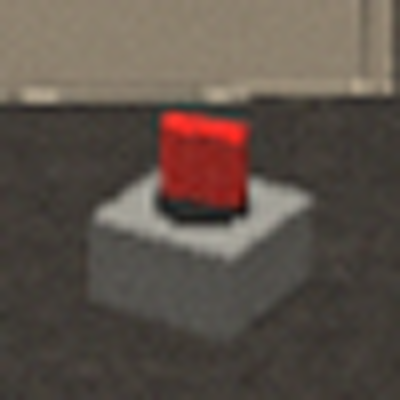

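```bash
python3 - <<'E'
from h import *
T=lambda u,v:(185+(u-2.5)/6+0, 190+(v-2.5)/6)
S=lambda u,v:(180+(u-2)/5, 230+(v-2)/5)
pts=dict(cL=((198,105),(80,122)),cR=((440,255),(352,92)),hole=((292,232),(224,161)),hL=((150,307),(149,304)),hR=((310,407),(342,281)),tabL=((290,142),(175,92)),tabR=((363,187),(255,84)))
for k,(t,s) in pts.items():
    p,e=tri("top",T(*t),"scene",S(*s)); print(k,p.round(1),round(e,1)); pts[k]=p
n=lambda v:v/np.linalg.norm(v)
for a,b in (("cL","cR"),("hL","hR"),("tabL","tabR")): v=pts[a]-pts[b]; print(a,b,np.linalg.norm(v),np.degrees(np.arctan2(v[1],v[0])),v)
mid=(pts["hL"]+pts["hR"])/2;fe=(pts["cL"]+pts["cR"])/2; v=fe-mid;print("len",np.linalg.norm(v),v,np.degrees(np.arctan2(v[1],v[0])))
# base corners on z=8/0
for c in ((372,485),(502,278)): print("base",plane("top",T(*c),8))
for c in ((108,530),(420,488),(90,395)): print("baseS",plane("scene",S(*c),8))
# holder
T2=lambda u,v:(360+(u-3.5)/8, 210+(v-3.5)/8); S2=lambda u,v:(320+(u-3.5)/8,220+(v-3.5)/8)
H=[plane("top",T2(*c),34) for c in ((133,112),(295,78),(328,240),(165,270))]
print("holder",np.mean(H,0),[np.linalg.norm(H[i]-H[i-1]) for i in range(4)])
# red mask
img=cv2.imread("pics/top0.png").astype(int); m=((img[:,:,2]>150)&(img[:,:,1]<80)&(img[:,:,0]<80)).astype(np.uint8); m[:, :360]=0
ys,xs=np.nonzero(m); print(cv2.minAreaRect(np.stack([xs,ys],1).astype(np.int32)),xs.mean(),ys.mean())
print("wing",plane("top",(xs.mean(),ys.mean()),66))
print("flange c",plane("top",T2(228,172),38))
a=plane("top",T2(226,135),68);b=plane("top",T2(250,203),68);print(a,b,np.linalg.norm(a-b),np.degrees(np.arctan2(*(b-a)[1::-1])))
E
```

```text
cL [588.8 308.2 165.5] 1.8
cR [521.1 195.9 165.5] 1.3
hole [532.5 266.4 149.6] 1.9
hL [499.8 338.1 114.1] 2.2
hR [453.3 261.6 113.8] 1.5
tabL [571.4 264.5 172.2] 1.4
tabR [551.4 231.1 171.6] 1.9
cL cR 131.1750696434508 58.88660700966413 [6.77825449e+01 1.12305047e+02 4.43728012e-02]
hL hR 89.44563402995652 58.73711863802599 [46.41886381 76.45715706  0.33714073]
tabL tabR 38.96565079320964 59.11430183032539 [20.0000942  33.43666017  0.55491485]
len 105.30400554489724 [ 78.39547485 -47.7887408   51.56858888] -31.365877192894327
base [419.23660551 245.57031329   8.        ]
base [523.57758185 182.87306127   8.        ]
baseS [496.77412721 375.73528787   8.        ]
baseS [418.80116493 249.6769686    8.        ]
baseS [599.89083475 312.54566196   8.        ]
holder [ 538.98589821 -175.58334755   34.        ] [np.float64(59.90365650562305), np.float64(61.50925836155682), np.float64(61.451398779145), np.float64(61.41394800779929)]
((389.39654541015625, 230.75863647460938), (9.847983360290527, 4.070499897003174), 66.80140686035156) 389.2926829268293 230.70731707317074
wing [ 538.11683981 -175.13891204   66.        ]
flange c [ 539.67710231 -174.35443662   38.        ]
[ 550.35646993 -170.57904768   68.        ] [ 525.62817596 -179.40077443   68.        ] 26.254740249028348 -160.36633056064983
```

```bash
python3 - <<'E'
from h import *
for uv in ((370,230),(165,230)): print(plane("scene",uv,0))
for uv in ((430,212),(450,215),(287,50)): print(plane("top",uv,0),plane("top",uv,200),plane("top",uv,250))
xd=np.array([-.857,.515,0]); yd=np.array([-.515,-.857,0]); slot=np.array([531.2,266.8,58])
hin=slot+72.1*xd; print("hinge",hin, "push", hin-92*xd+40*yd,hin-92*xd-40*yd)
E
```

```text
[ 6.03144992e+02 -3.66943076e+02 -1.13686838e-13]
[1077.08057866  101.87455892    0.        ]
[ 602.71052322 -304.75918671    0.        ] [ 577.23386566 -270.73885142  200.        ] [ 570.86470127 -262.2337676   250.        ]
[ 594.24738605 -365.12288658    0.        ] [ 569.71210907 -324.38811274  200.        ] [ 563.57828982 -314.20441927  250.        ]
[1099.80425329  136.38881727    0.        ] [1019.03434306  121.33891374  200.        ] [998.8418655  117.57643786 250.        ]
hinge [469.4103 303.9315  58.    ] push [527.6543 222.2715  58.    ] [568.8543 290.8315  58.    ]
```

play_rows(
  rows=[
    [-1,25,-18,0,0],
    [-1,25,-18,0,0],
    [-1,25,-18,0,0],
    [-1,25,-18,0,0],
    [-1,25,-18,0,0],
    [-1,25,-18,0,0],
    [-1,25,-18,0,0],
    [-1,25,-18,0,0],
    [-1,25,-18,0,0],
    [-1,25,-18,0,0],
  ],
)

```text
time: 0.98
eef_pos: [428.4, -345.8, 238.4]
tcp_rot: [0.98, 0.201, -0.003, -0.001]
contact_force: [0.8, -0.9, 1.0]
opening: -0.2
```

play_rows(
  rows=[
    [-1,20,-26,0,0],
    [-1,20,-26,0,0],
    [-1,20,-26,0,0],
    [-1,20,-26,0,0],
    [-1,20,-26,0,0],
    [-1,20,-26,0,0],
    [-1,20,-26,0,0],
    [-1,20,-26,0,0],
    [-1,20,-26,0,0],
    [-1,15.5,-27,0,0],
    [-1,15.5,-27,0,0],
    [-1,15.5,-27,0,0],
    [-1,15.5,-27,0,0],
    [-1,15.5,-27,0,0],
    [-1,15.5,-27,0,0],
    [-1,15.5,-27,0,0],
    [-1,15.5,-27,0,0],
  ],
)

```text
time: 2.4
eef_pos: [532.3, 214.3, 237.5]
tcp_rot: [0.98, 0.2, -0.003, -0.001]
contact_force: [0.9, -0.8, -0.1]
opening: -0.3
```

```bash
python3 - <<'E'
from h import *
s=get_state(); print(s["eef_pos"],R.from_quat(s["tcp_rot"]).as_matrix().round(3),s["joint_positions"].round(2))
cv2.imwrite("pics/w1.png",snapshot("wrist"))
E
```

```text
[532.34392402 214.25526023 237.48418941] [[ 0.92   0.392 -0.006]
 [ 0.392 -0.92   0.   ]
 [-0.006 -0.002 -1.   ]] [-0.14  0.3  -0.42  1.82  0.14  1.06 -1.78]
```

View pics/w1.png

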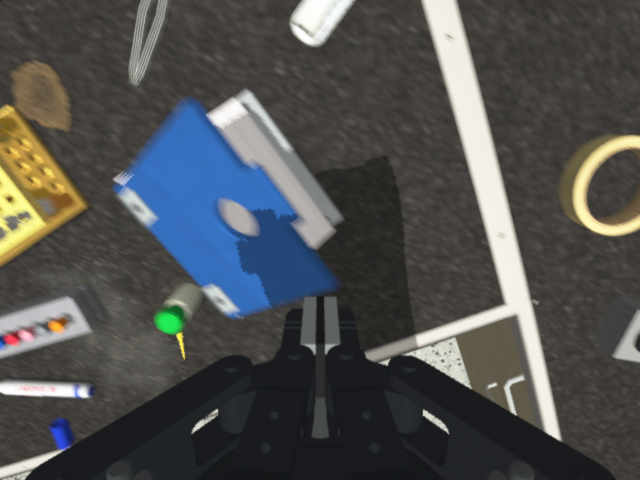

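play_rows(
  rows=[
    [-1,-6,-8,20,0],
    [-1,0,0,25,0],
    [-1,0,0,15,0],
    [-1,0,0,12,0],
    [-1,0,0,12,0],
    [-1,0,0,12,0],
    [-1,0,0,12,0],
    [-1,0,0,12,0],
    [-1,0,0,12,0],
    [-1,0,0,10,0],
    [-1,0,0,8,0],
  ],
)

```text
time: 3.37
eef_pos: [522.6, 232.9, 79.8]
tcp_rot: [0.979, 0.206, -0.001, -0.004]
contact_force: [-0.2, -0.8, 1.7]
opening: 0.2
```

play_rows(
  rows=[
    [-1,0,0,4,0],
    [-1,0,0,4,0],
    [-1,0,0,3,0],
  ],
)

```text
time: 3.62
eef_pos: [527.3, 233.8, 70.7]
tcp_rot: [0.979, 0.205, 0.004, -0.004]
contact_force: [-2.8, -7.7, 41.4]
opening: -0.1
```

play_rows(
  rows=[
    [-1,0,0,-25,0],
    [-1,0,0,-40,0],
    [-1,0,0,-40,0],
    [-1,0,0,0,0],
  ],
)

```text
time: 3.95
eef_pos: [527.9, 232.8, 179.1]
tcp_rot: [0.979, 0.205, 0.004, -0.004]
contact_force: [1.3, -0.4, 0.2]
opening: -0.0
```

```bash
python3 - <<'E'
from h import *
s=get_state(); print(s["time"],s["eef_pos"],s["contact_force"])
a=snapshot("scene");cv2.imwrite("pics/s3.png",a); crop(a,160,220,300,340,5,"pics/s3c.png")
cv2.imwrite("pics/w2.png",snapshot("wrist"))
E
```

```text
3.95 [527.92494372 232.750049   179.11076477] [ 1.30226341 -0.37166775  0.16642604]
```

View pics/s3c.png

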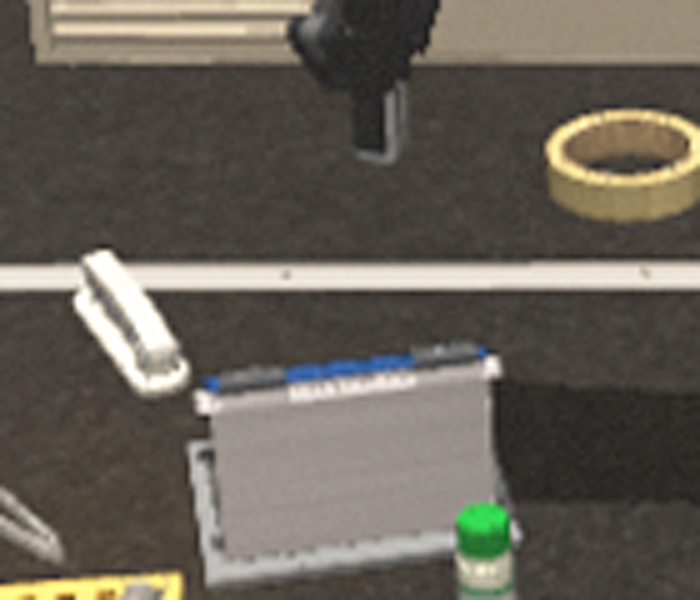

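View pics/w2.png

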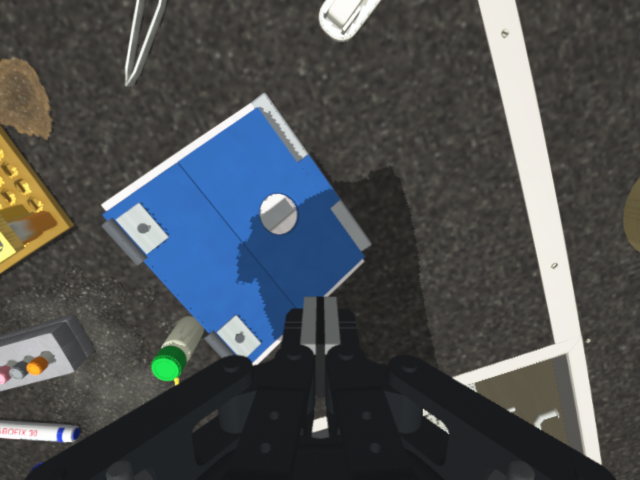

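```bash
python3 - <<'E'
from h import *
img=cv2.imread("pics/w2.png"); hsv=cv2.cvtColor(img,cv2.COLOR_BGR2HSV)
b=cv2.inRange(hsv,(100,120,30),(125,255,255))
b=cv2.morphologyEx(b,cv2.MORPH_CLOSE,np.ones((3,3)))
cs,h=cv2.findContours(b,cv2.RETR_CCOMP,cv2.CHAIN_APPROX_NONE)
for c,hh in zip(cs,h[0]):
    if cv2.contourArea(c)>400: print(hh,cv2.contourArea(c),cv2.fitEllipse(c))
    if hh[3]>=0 and cv2.contourArea(c)>400:
        e=cv2.fitEllipse(c)
        C=cam("wrist"); p=plane("wrist",e[0],63.2,C); print(p)
        # expected
        print(proj("wrist",[533.8,265.3,63.2],C))
crop(img,90,80,390,380,2.0,"pics/w2c.png")
E
```

```text
[-1  4  6 -1] 31900.5 ((240.24842834472656, 230.7720489501953), (204.1519317626953, 225.29058837890625), 130.10183715820312)
[-1 -1 -1  5] 1304.0 ((278.1809387207031, 213.57272338867188), (38.75141525268555, 42.97561264038086), 162.61183166503906)
[531.69974656 266.3880689   63.2       ]
[280.84138118 211.42577951]
```

View pics/w2c.png

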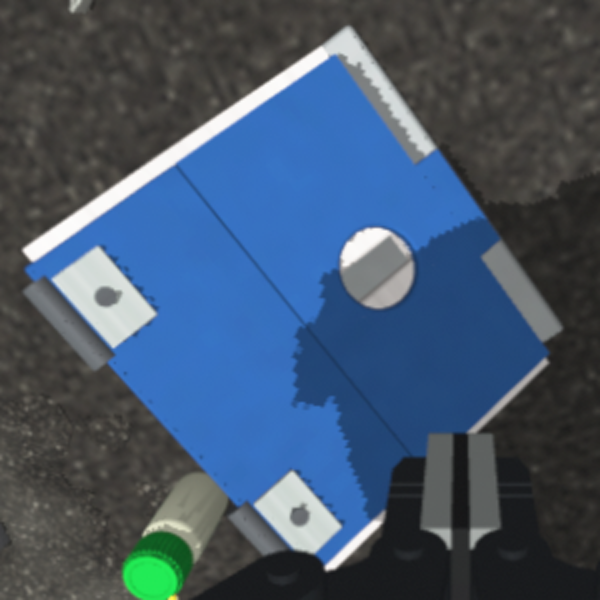

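play_rows(
  rows=[
    [1,-14,34,0,0],
    [1,-14,34,0,0],
    [1,-14,34,0,0],
    [1,-14,34,0,0],
    [1,-14,34,0,0],
    [1,-14,34,0,0],
    [1,-14,34,0,0],
    [1,-14,34,0,0],
    [1,-14,34,0,0],
    [1,-14,34,0,0],
    [1,-14,34,0,0],
    [1,0,0,0,0],
  ],
)

```text
time: 5.05
eef_pos: [530.0, -189.1, 158.5]
tcp_rot: [0.978, 0.209, -0.005, -0.005]
contact_force: [-0.7, -0.4, 0.1]
opening: 85.4
```

```bash
python3 - <<'E'
from h import *
s=get_state(); print(s["time"],s["eef_pos"],R.from_quat(s["tcp_rot"]).as_matrix().round(4),s["opening"],s["joint_positions"].round(2))
C=cam("wrist"); img=snapshot("wrist"); cv2.imwrite("pics/w3.png",img)
hsv=cv2.cvtColor(img,cv2.COLOR_BGR2HSV)
m=cv2.inRange(hsv,(0,150,80),(8,255,255))|cv2.inRange(hsv,(172,150,80),(180,255,255))
cs,_=cv2.findContours(m,0,2); c=max(cs,key=cv2.contourArea); r=cv2.minAreaRect(c); print(r)
for q in cv2.boxPoints(r): print(q,plane("wrist",q,68,C).round(1))
E
```

```text
5.05 [ 529.97483552 -189.09629282  158.48197135] [[ 0.9129  0.4079 -0.0122]
 [ 0.408  -0.9129  0.0076]
 [-0.008  -0.0119 -0.9999]] 85.37821022355773 [ 0.44  0.36 -0.26  1.92  0.11  0.9  -1.02]
((305.5, 222.5), (57.0, 17.0), 90.0)
[297. 194.] [ 556.  -159.8   68. ]
[314. 194.] [ 560.2 -169.2   68. ]
[314. 251.] [ 526.5 -184.1   68. ]
[297. 251.] [ 522.  -174.2   68. ]
```

View pics/w3.png

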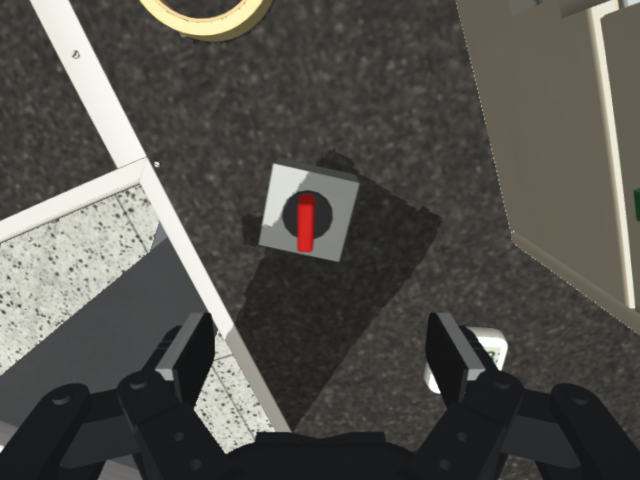

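play_rows(
  rows=[
    [1,14,-9.5,20,0],
    [1,0,0,30,0],
    [1,0,0,30,0],
    [1,0,0,15,0],
    [1,0,0,9,0],
    [1,0,0,0,0],
  ],
)

```text
time: 5.6
eef_pos: [536.3, -167.8, 46.2]
tcp_rot: [0.978, 0.209, -0.007, -0.007]
contact_force: [-0.3, 0.6, -0.4]
opening: 85.4
```

```bash
python3 - <<'E'
from h import *
s=get_state(); print(s["time"],s["eef_pos"],R.from_quat(s["tcp_rot"]).as_matrix().round(4))
cv2.imwrite("pics/w4.png",snapshot("wrist"))
E
```

```text
5.6 [ 536.32298878 -167.81046338   46.20677125] [[ 0.9124  0.409  -0.0157]
 [ 0.4091 -0.9124  0.0109]
 [-0.0099 -0.0164 -0.9998]]
```

View pics/w4.png

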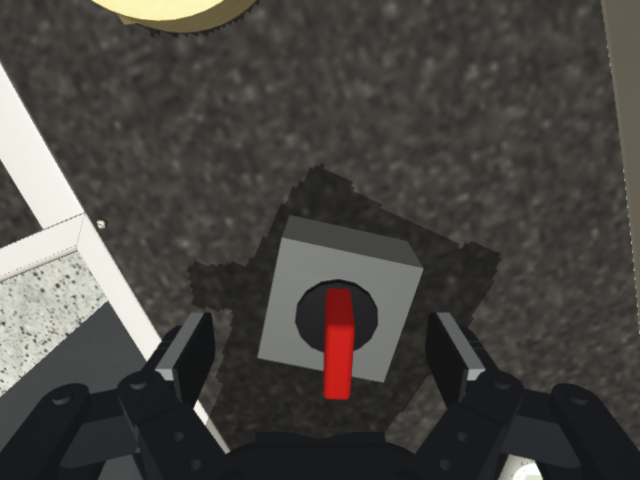

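play_rows(
  rows=[
    [1,0,7,-7,0],
    [1,0,0,0,0],
    [1,0,0,0,0],
  ],
)

```text
time: 5.9
eef_pos: [541.2, -174.7, 56.9]
tcp_rot: [0.978, 0.21, -0.005, -0.006]
contact_force: [-0.4, 0.2, -0.9]
opening: 85.0
```

play_rows(
  rows=[
    [1,-2,0,2.5,0],
    [1,0,0,0,0],
    [-1,0,0,0,0],
    [-1,0,0,0,0],
    [-1,0,0,0,0],
    [-1,0,0,0,0],
    [-1,0,0,0,0],
    [-1,0,0,0,0],
    [-1,0,0,0,0],
    [-1,0,0,0,0],
    [-1,0,0,0,0],
    [-1,0,0,0,0],
  ],
)

```text
time: 6.9
eef_pos: [540.7, -176.6, 57.5]
tcp_rot: [0.978, 0.209, -0.003, -0.005]
contact_force: [-0.2, -1.2, 2.8]
opening: 8.7
```

```bash
python3 - <<'E'
from h import *
s=get_state(); print(s["time"],s["eef_pos"],R.from_quat(s["tcp_rot"]).as_matrix().round(4),s["opening"],s["contact_force"])
cv2.imwrite("pics/w5.png",snapshot("wrist"))
E
```

```text
6.9 [ 540.6668637  -176.61353942   57.45491629] [[ 0.9126  0.4089 -0.0081]
 [ 0.4089 -0.9125  0.0083]
 [-0.004  -0.0109 -0.9999]] 8.744420963113628 [-0.21282539 -1.15158958  2.82993154]
```

View pics/w5.png

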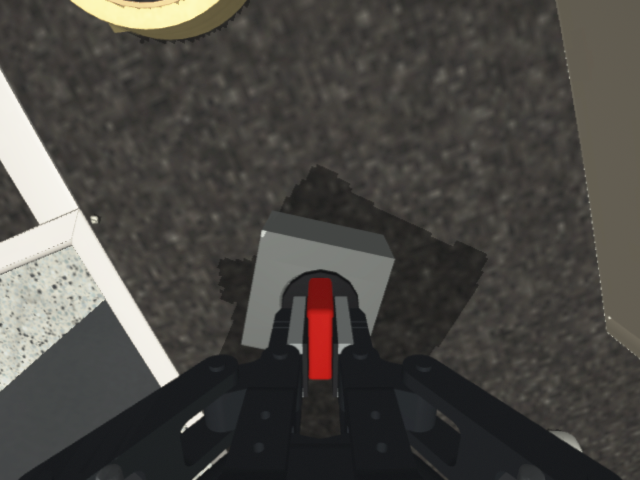

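play_rows(
  rows=[
    [-1,0,0,-7,0],
    [-1,0,0,-6,0],
    [-1,0,0,0,0],
  ],
)

```text
time: 7.2
eef_pos: [540.5, -176.5, 71.3]
tcp_rot: [0.978, 0.209, -0.003, -0.005]
contact_force: [0.5, -0.5, -0.5]
opening: 9.1
```

play_rows(
  rows=[
    [-1,-4,0,0,0],
    [-1,-4,0,0,0],
    [-1,-4,0,0,0],
    [-1,-4,0,0,0],
  ],
)

```text
time: 7.53
eef_pos: [531.4, -180.6, 73.4]
tcp_rot: [0.978, 0.211, 0.003, -0.005]
contact_force: [11.7, 6.6, -6.6]
opening: 8.3
```

play_rows(
  rows=[
    [-1,-6,0,0.5,0],
    [-1,-6,0,0.5,0],
    [-1,-6,0,0.5,0],
    [-1,-6,0,0.5,0],
  ],
)

```text
time: 7.87
eef_pos: [517.6, -186.6, 73.7]
tcp_rot: [0.977, 0.213, 0.012, -0.004]
contact_force: [12.2, 5.2, -8.0]
opening: 8.6
```

```bash
python3 - <<'E'
from h import *
s=get_state(); print(s["time"],s["eef_pos"],R.from_quat(s["tcp_rot"]).as_matrix().round(4),s["opening"],s["contact_force"])
cv2.imwrite("pics/w6.png",snapshot("wrist")); a=snapshot("scene"); crop(a,310,200,390,270,8,"pics/s6.png")
E
```

```text
7.8667 [ 517.63772962 -186.58644996   73.67459884] [[ 0.9087  0.417   0.0219]
 [ 0.4168 -0.9089  0.0133]
 [ 0.0255 -0.0029 -0.9997]] 8.633905769541606 [12.17201442  5.17709911 -8.01403413]
```

View pics/w6.png

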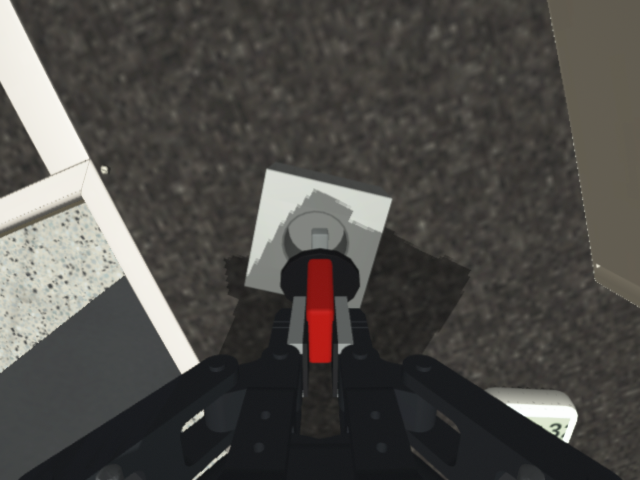

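View pics/s6.png

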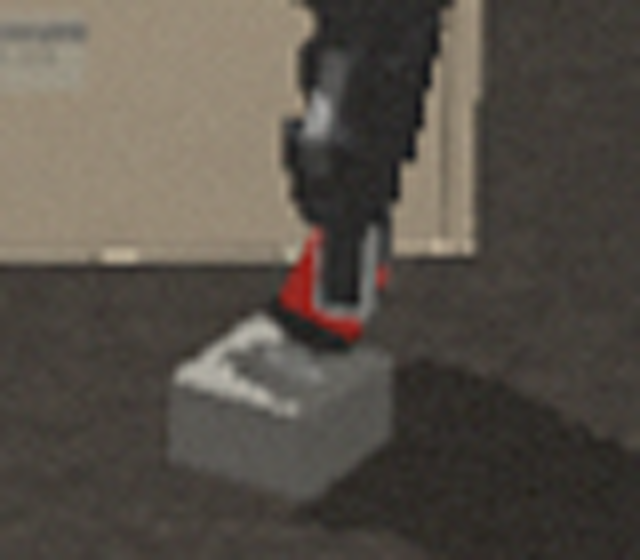

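play_rows(
  rows=[
    [-1,-6,0,0.5,0],
    [-1,-6,0,0.5,0],
    [-1,0,0,0,0],
  ],
)

```text
time: 8.22
eef_pos: [510.7, -189.2, 73.3]
tcp_rot: [0.977, 0.215, 0.017, -0.004]
contact_force: [-0.4, 0.6, -0.4]
opening: 8.5
```

```bash
python3 - <<'E'
from h import *
s=get_state(); print(s["time"],s["eef_pos"],R.from_quat(s["tcp_rot"]).as_matrix().round(4),s["opening"],s["contact_force"])
a=snapshot("wrist");cv2.imwrite("pics/w7.png",a); crop(a,220,180,420,380,4,"pics/w7c.png"); b=snapshot("scene"); crop(b,310,200,390,270,8,"pics/s7.png")
E
```

```text
8.2167 [ 510.6560897  -189.24681017   73.3427293 ] [[ 9.071e-01  4.196e-01  3.160e-02]
 [ 4.194e-01 -9.077e-01  1.520e-02]
 [ 3.510e-02 -5.000e-04 -9.994e-01]] 8.506860623070416 [-0.44349379  0.56516472 -0.43720424]
```

View pics/w7c.png

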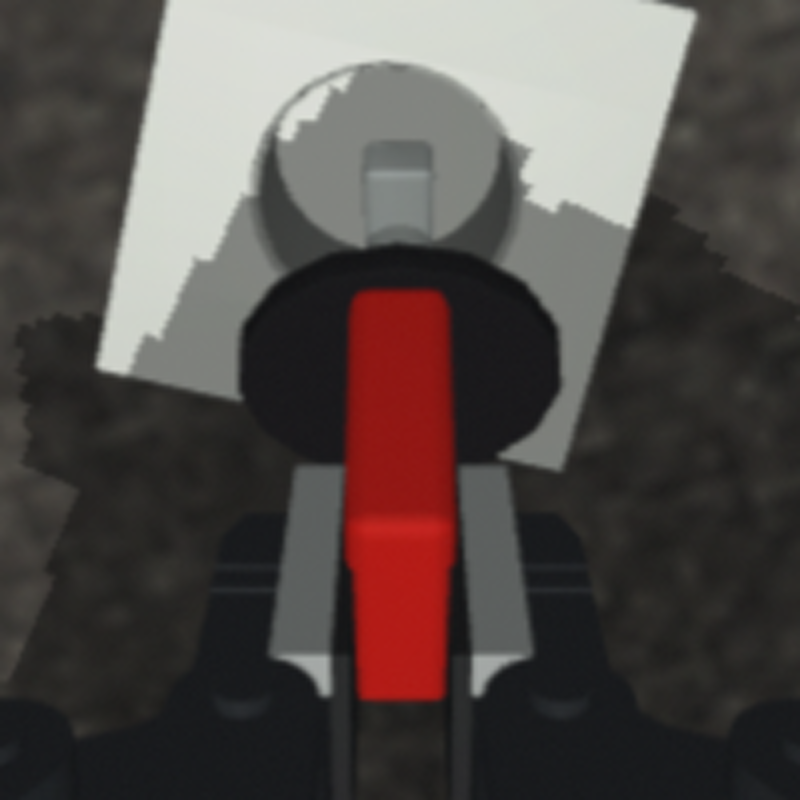

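View pics/s7.png

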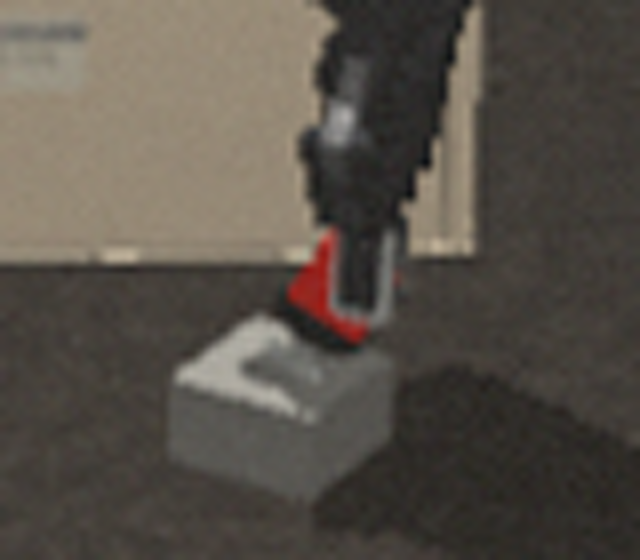

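```bash
cat >> h.py <<'E'
from scipy.optimize import least_squares
def keyfit(rows):
    """rows: list of (key x, key z, image row), key plane = tool y=0. returns x0,z0 (tool mm of key origin), phi: key up axis leans to -x tool"""
    c=calibration("wrist"); H=c["hand_eye"]; C=(c,H[:3,3],H[:3,:3])
    def pt(p,x,z):
        u=np.array([np.cos(p[2]),0,-np.sin(p[2])]); # key x in tool
        a=np.array([-np.sin(p[2]),0,-np.cos(p[2])]) # key z
        return np.array([p[0],0,p[1]])+u*x+a*z
    f=lambda p:[proj("wrist",pt(p,x,z),C)[1]-r for x,z,r in rows]
    s=least_squares(f,[0,25,.45]); return s.x,s.fun
E
python3 - <<'E'
from h import *
# key x = +tool x ; check sign of phi: head toward +x: a*(-20) = +x sin -> ok; u for lean: rotate
rows=[(16,4,252.5),(16,34,310.5),(-16,34,355),(18,4,241.5),(12,-16.5,223),(12,-22.5,215)]
p,r=keyfit(rows); print(p,np.degrees(p[2]),r.round(1))
s=get_state(); M=R.from_quat(s["tcp_rot"]).as_matrix()
a=M@np.array([-np.sin(p[2]),0,-np.cos(p[2])]); print("axis tilt from vertical",np.degrees(np.arccos(a[2])))
print("bar tip world",s["eef_pos"]+M@(np.array([p[0],0,p[1]])+15))
E
```

```text
[17.52303829 21.41451167  0.44246581] 25.351423518589833 [-3.5 -0.5  0.3  4.1  0.  -0.5]
axis tilt from vertical 27.305838543361745
bar tip world [ 547.51594923 -188.72482347   38.10623968]
```

play_rows(
  rows=[
    [-1,-5,0,0,0],
    [-1,0,0,0,0],
  ],
)

```text
time: 8.48
eef_pos: [508.0, -190.3, 73.7]
tcp_rot: [0.976, 0.215, 0.019, -0.004]
contact_force: [-0.3, -0.0, -0.3]
opening: 8.4
```

```bash
python3 - <<'E'
from h import *
s=get_state(); print(s["time"],s["eef_pos"],R.from_quat(s["tcp_rot"]).as_matrix().round(4),s["opening"],s["contact_force"])
a=snapshot("wrist");cv2.imwrite("pics/w8.png",a); crop(a,220,180,420,380,4,"pics/w8c.png")
E
```

```text
8.4833 [ 507.99188843 -190.29966113   73.67323291] [[ 9.065e-01  4.208e-01  3.460e-02]
 [ 4.205e-01 -9.072e-01  1.580e-02]
 [ 3.810e-02  2.000e-04 -9.993e-01]] 8.355816599855805 [-0.27857973 -0.02317716 -0.318154  ]
```

View pics/w8c.png

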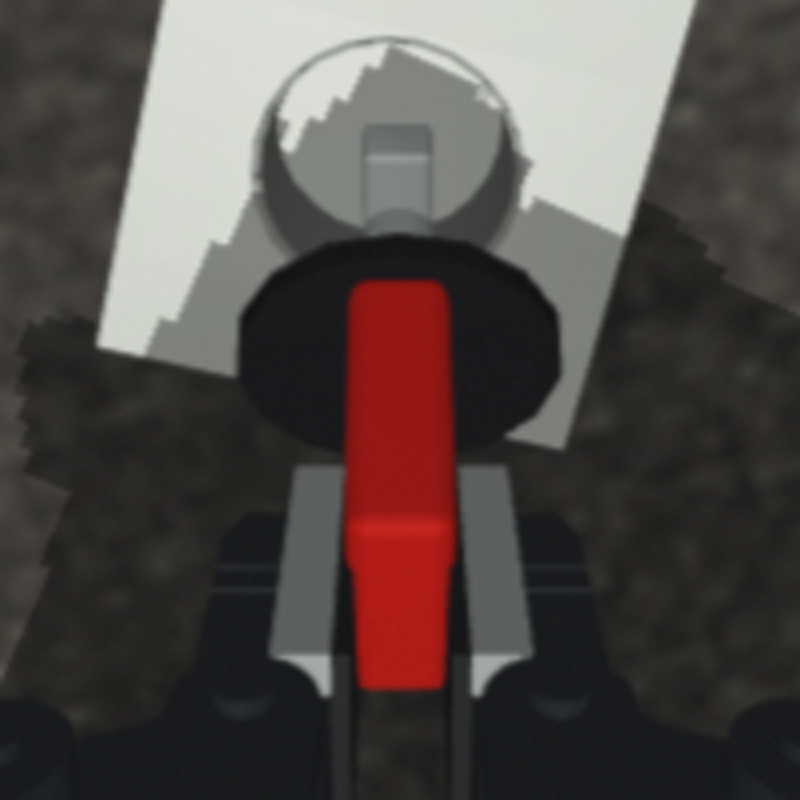

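```bash
python3 - <<'E'
from h import *
s=get_state(); M=R.from_quat(s["tcp_rot"]).as_matrix()
for rows in ([(16,4,250.5),(16,34,310),(-16,34,352.3),(18,0,239),(12,-16.5,219),(12,-22.5,211.2)],[(16,34,310),(-16,34,352.3),(12,-16.5,219),(12,-22.5,211.2)]):
    p,r=keyfit(rows); print(p,np.degrees(p[2]),r.round(1))
    a=M@np.array([-np.sin(p[2]),0,-np.cos(p[2])]); print("tilt",np.degrees(np.arccos(a[2])), "origin world",s["eef_pos"]+M@np.array([p[0],0,p[1]]))
E
```

```text
[17.83162896 23.57112296  0.49851483] 28.562795888711705 [-2.   1.3 -0.5 -0.9  1.6  0.4]
tilt 30.720554941586606 origin world [ 524.98596617 -182.37688241   50.80745827]
[18.91444782 21.67386806  0.48333312] 27.692947927495045 [-0.1  0.   0.6 -0.5]
tilt 29.85070699422298 origin world [ 525.90266074 -181.95141967   52.74413721]
```

play_rows(
  rows=[
    [-1,-5,0,0,0],
    [-1,0,0,0,0],
    [-1,0,0,-20,0],
    [-1,0,0,-30,0],
    [-1,0,0,-30,0],
    [-1,0,0,-30,0],
    [-1,0,0,0,0],
  ],
)

```text
time: 9.12
eef_pos: [497.0, -194.1, 186.2]
tcp_rot: [0.976, 0.216, 0.016, -0.005]
contact_force: [0.5, 0.6, 0.7]
opening: 8.4
```

```bash
python3 - <<'E'
from h import *
s=get_state(); print(s["time"],s["eef_pos"],R.from_quat(s["tcp_rot"]).as_matrix().round(4),s["opening"],s["contact_force"])
a=snapshot("wrist");cv2.imwrite("pics/w9.png",a); crop(a,220,180,420,380,4,"pics/w9c.png")
E
```

```text
9.1167 [ 497.03975605 -194.0713601   186.18646934] [[ 0.9066  0.421   0.0285]
 [ 0.4207 -0.907   0.0175]
 [ 0.0332 -0.0039 -0.9994]] 8.40368159372215 [0.54591692 0.58990559 0.72112521]
```

View pics/w9c.png

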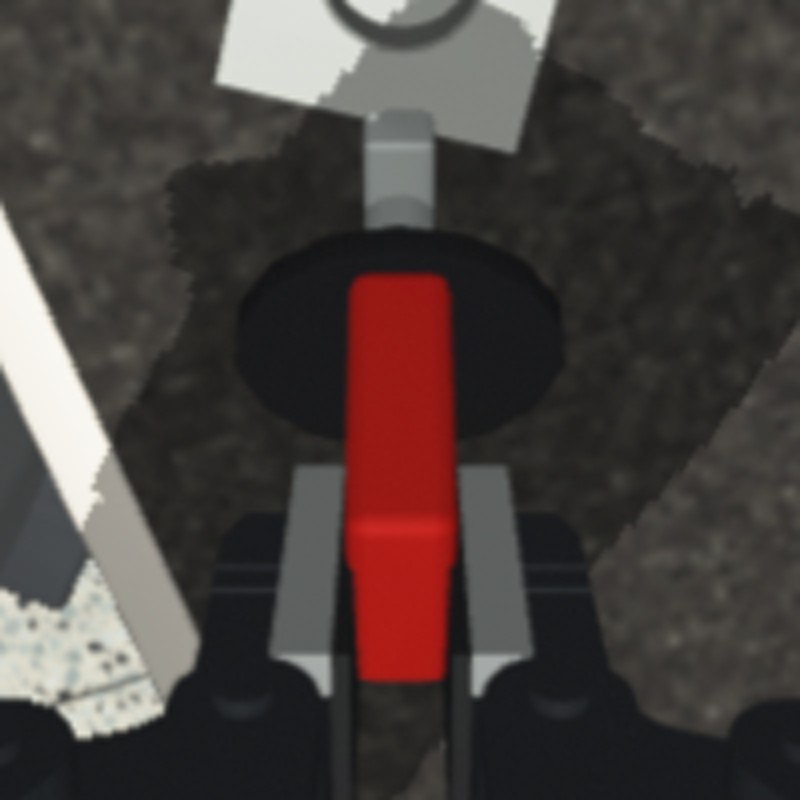

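play_rows(
  rows=[
    [-1,21,-30,0,0],
    [-1,21,-30,0,0],
    [-1,21,-30,0,0],
    [-1,21,-30,0,0],
    [-1,21,-30,0,0],
    [-1,21,-30,0,0],
    [-1,21,-30,0,0],
    [-1,21,-30,0,0],
    [-1,21,-30,0,0],
    [-1,21,-30,0,0],
    [-1,21,-30,0,0],
    [-1,10,-15,0,0],
    [-1,0,0,0,0],
  ],
)

```text
time: 10.25
eef_pos: [566.1, 230.1, 178.6]
tcp_rot: [0.978, 0.209, 0.005, -0.004]
contact_force: [-0.2, -0.3, 0.4]
opening: 8.8
```

play_rows(
  rows=[
    [-1,0,0,0,-7],
    [-1,0,0,0,-7],
    [-1,0,0,0,-7],
    [-1,0,0,0,-7],
    [-1,0,0,0,-7],
    [-1,0,0,0,-7],
    [-1,0,0,0,-7],
    [-1,0,0,0,-7],
    [-1,0,0,0,-7],
    [-1,0,0,0,-7],
    [-1,0,0,0,-7],
    [-1,0,0,0,-7],
    [-1,0,0,0,-7],
    [-1,0,0,0,-7],
    [-1,0,0,0,-7],
    [-1,0,0,0,-7],
    [-1,0,0,0,0],
  ],
)

```text
time: 11.67
eef_pos: [556.9, 213.0, 157.1]
tcp_rot: [0.351, 0.936, -0.008, -0.007]
contact_force: [0.5, 0.0, -0.7]
opening: 8.6
```

```bash
python3 - <<'E'
from h import *
s=get_state(); M=R.from_quat(s["tcp_rot"]).as_matrix(); print(s["time"],s["eef_pos"],M.round(4),s["opening"],s["joint_positions"].round(2),np.degrees(np.arctan2(M[1,0],M[0,0])))
a=snapshot("wrist");cv2.imwrite("pics/w10.png",a)
p,r=keyfit([(16,4,248.5),(16,34,310),(-16,34,350.5),(18,0,237),(12,-16.5,215.5),(12,-22.5,207.5)]); print(p,np.degrees(p[2]),r.round(1))
E
```

```text
11.6667 [556.86129297 212.96195125 157.07713692] [[-0.7533  0.6574 -0.0191]
 [ 0.6576  0.7533 -0.0097]
 [ 0.008  -0.0199 -0.9998]] 8.638700460308419 [ 0.18  0.54 -0.87  1.81  0.47  1.04 -0.02] 138.88157971914293
[20.47608709 22.29633213  0.53055311] 30.398454092614813 [-2.   1.4 -0.6 -1.1  1.8  0.4]
```

View pics/w10.png

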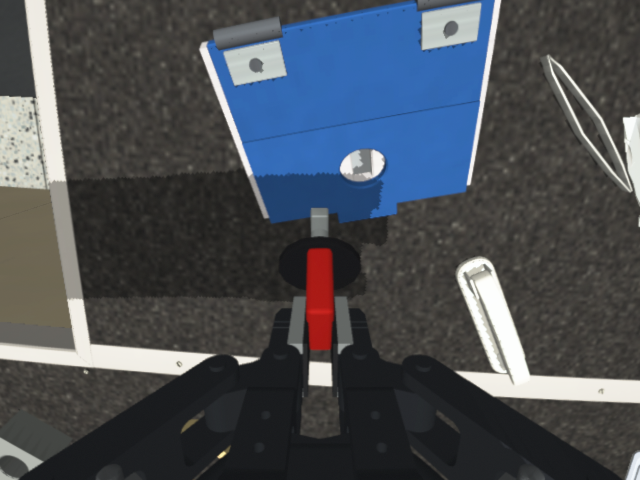

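```bash
cat >> h.py <<'E'
def hole(img,C):
    hsv=cv2.cvtColor(img,cv2.COLOR_BGR2HSV)
    b=cv2.inRange(hsv,(100,120,20),(130,255,255)); b=cv2.morphologyEx(b,cv2.MORPH_CLOSE,np.ones((3,3)))
    cs,h=cv2.findContours(b,cv2.RETR_CCOMP,cv2.CHAIN_APPROX_NONE); out=[]
    for c,hh in zip(cs,h[0]):
        if hh[3]>=0 and cv2.contourArea(c)>400: out.append(cv2.fitEllipse(c))
    return out
E
python3 - <<'E'
from h import *
C=cam("wrist"); img=cv2.imread("pics/w10.png")
for e in hole(img,C): print(e,plane("wrist",e[0],63.2,C))
# cover edges: hinge cylinder ends & tab corners
for uv in ((270,221),(468,190)): print("free corners",plane("wrist",uv,58+.866*6-32*.5,C))
crop(img,190,0,510,240,2.5,"pics/w10c.png")
E
```

```text
((362.1634826660156, 164.85903930664062), (33.430267333984375, 47.86994552612305), 75.0561752319336) [531.5834108  267.39929576  63.2       ]
((255.40867614746094, 62.55739974975586), (43.543479919433594, 68.87551879882812), 80.93684387207031) [448.35024557 259.05178399  63.2       ]
((449.9286193847656, 25.673818588256836), (44.094608306884766, 73.67937469482422), 72.43455505371094) [505.08477652 351.38213797  63.2       ]
free corners [521.90385638 196.69120092  47.196     ]
free corners [592.1797996  309.00700739  47.196     ]
```

View pics/w10c.png

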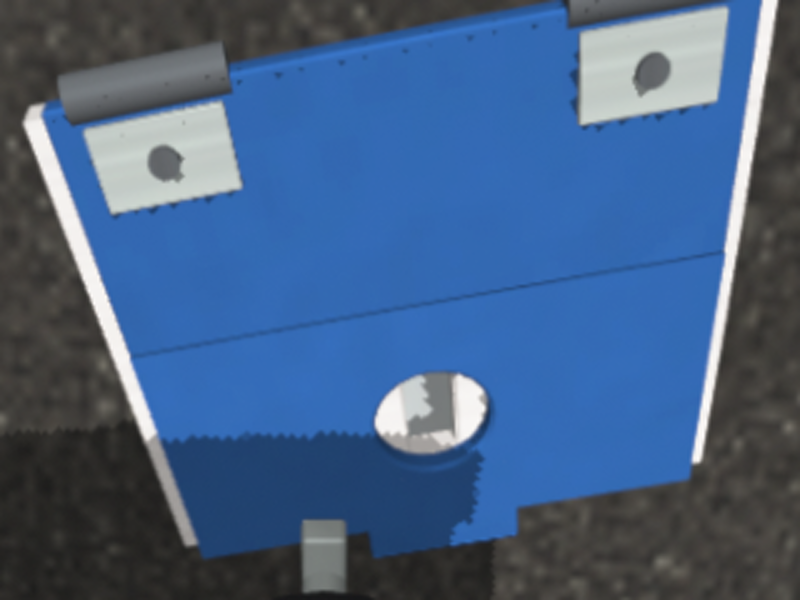

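play_rows(
  rows=[
    [-1,0,0,0,-5],
    [-1,0,0,0,-5],
    [-1,0,0,0,0],
  ],
)

```text
time: 11.97
eef_pos: [556.1, 210.8, 155.1]
tcp_rot: [0.276, 0.961, -0.008, -0.009]
contact_force: [0.2, -0.5, -0.7]
opening: 8.6
```

```bash
cat >> h.py <<'E'
xd=np.array([np.cos(np.radians(148.6)),np.sin(np.radians(148.6)),0]); up=np.array([0,0,1.])
n=-xd*.5+up*.866; dx=xd*.866+up*.5; dy=np.cross(n,dx)
O=np.array([532.9,266.2,63.2])
KP=np.array([20.5,0,22.3]); PHI=.5306
def status(O=O,KP=KP,PHI=PHI):
    s=get_state(); M=R.from_quat(s["tcp_rot"]).as_matrix()
    k=s["eef_pos"]+M@KP; kz=M@np.array([-np.sin(PHI),0,-np.cos(PHI)]); kx=M@np.array([np.cos(PHI),0,-np.sin(PHI)])
    d=k-O; print("t",s["time"],"eef",s["eef_pos"].round(1),"F",s["contact_force"].round(1),"open",round(s["opening"],1),"yaw",np.degrees(np.arctan2(M[1,0],M[0,0])).round(1))
    print("key in deck x,y,z(above cover)",[round(float(d@v),1) for v in(dx,dy,n)],"axis err deg x,y",np.degrees([kz@dx,kz@dy]).round(1),"kx.dy deg",np.degrees(kx@dy).round(1))
    for h in (35,0):
        print("shift to h",h,(M.T@(O+h*n-k)).round(1))
E
python3 - <<'E'
from h import *
status()
E
```

```text
t 11.9667 eef [556.1 210.8 155.1] F [ 0.2 -0.5 -0.7] open 8.6 yaw 147.9
key in deck x,y,z(above cover) [10.8, 35.4, 74.4] axis err deg x,y [-1.1 -0.7] kx.dy deg -1.2
shift to h 35 [10.3 36.1 38.9]
shift to h 0 [27.4 36.6 69.5]
```

play_rows(
  rows=[
    [-1,3,18,5,0],
    [-1,3,16,10,0],
    [-1,4,2,15,0],
    [-1,0,0,5,0],
    [-1,0,0,0,0],
  ],
)

```text
time: 12.38
eef_pos: [566.6, 244.7, 116.9]
tcp_rot: [0.292, 0.956, -0.01, -0.009]
contact_force: [-1.9, -1.1, -0.1]
opening: 8.7
```

```bash
python3 - <<'E'
from h import *
status()
a=snapshot("wrist");cv2.imwrite("pics/w11.png",a); crop(a,220,120,420,320,4,"pics/w11c.png")
E
```

```text
t 12.3833 eef [566.6 244.7 116.9] F [-1.9 -1.1 -0.1] open 8.7 yaw 146.0
key in deck x,y,z(above cover) [-0.8, 0.4, 37.0] axis err deg x,y [-1.1  0.2] kx.dy deg -2.9
shift to h 35 [1.7 0.3 1.3]
shift to h 0 [18.8  0.3 31.8]
```

View pics/w11c.png

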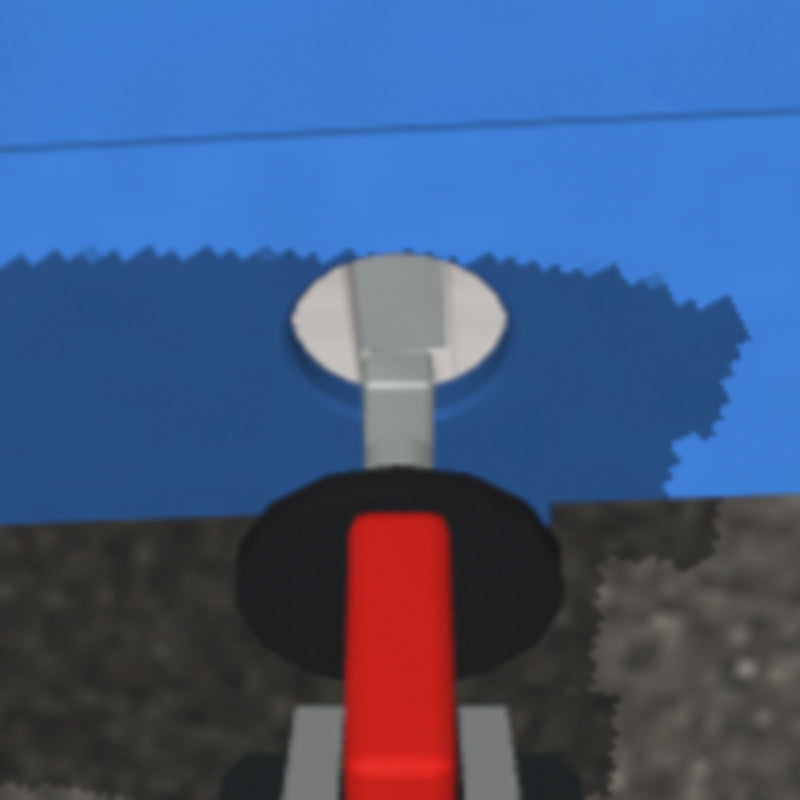

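```bash
python3 - <<'E'
from h import *
print(proj("wrist",O),proj("wrist",O+14*dx),proj("wrist",O-14*dx),proj("wrist",O+14*dy),proj("wrist",O-14*dy))
E
```

```text
[319.05755461 204.39029388] [317.55072995 183.10812824] [320.41055091 223.50564768] [291.82499672 205.43741453] [346.43708455 203.35395112]
```

play_rows(
  rows=[
    [-1,0.7,0.3,0,-2.6],
    [-1,2.5,0,4.4,0],
    [-1,2.5,0,4.4,0],
    [-1,0,0,0,0],
  ],
)

```text
time: 12.77
eef_pos: [561.9, 246.3, 109.6]
tcp_rot: [0.275, 0.961, -0.01, -0.008]
contact_force: [-0.4, 0.3, -0.2]
opening: 8.5
```

```bash
python3 - <<'E'
from h import *
status()
E
```

```text
t 12.7667 eef [561.9 246.3 109.6] F [-0.4  0.3 -0.2] open 8.5 yaw 148.1
key in deck x,y,z(above cover) [-0.3, 2.2, 28.3] axis err deg x,y [-1.  -0.9] kx.dy deg -1.1
shift to h 35 [-3.   2.1 -6. ]
shift to h 0 [14.2  2.7 24.5]
```

play_rows(
  rows=[
    [-1,0.3,2.2,0,0],
    [-1,0,0,0,0],
  ],
)

```text
time: 12.93
eef_pos: [562.9, 248.0, 109.8]
tcp_rot: [0.276, 0.961, -0.01, -0.008]
contact_force: [-1.0, 0.1, -0.3]
opening: 8.9
```

```bash
python3 - <<'E'
from h import *
status()
a=snapshot("wrist");crop(a,220,120,420,320,4,"pics/w12c.png")
E
```

```text
t 12.9333 eef [562.9 248.  109.8] F [-1.   0.1 -0.3] open 8.9 yaw 147.9
key in deck x,y,z(above cover) [-0.2, 0.2, 28.5] axis err deg x,y [-1.  -0.8] kx.dy deg -1.3
shift to h 35 [-3.   0.1 -5.8]
shift to h 0 [14.2  0.6 24.7]
```

View pics/w12c.png

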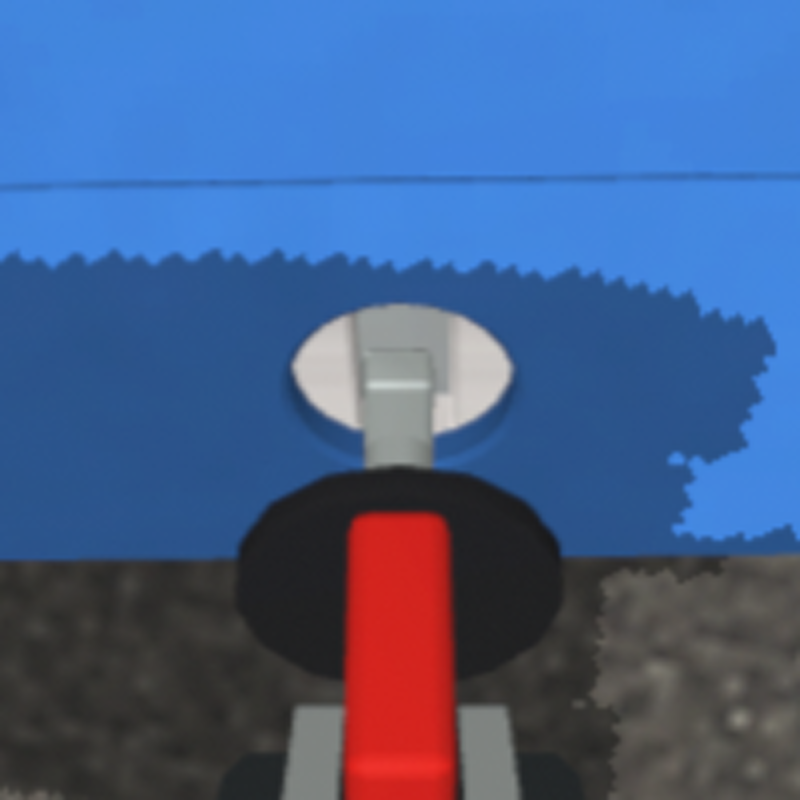

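play_rows(
  rows=[
    [-1,2.5,0.4,4.3,0],
    [-1,2.5,0.3,4.3,0],
    [-1,0,0,0,0],
  ],
)

```text
time: 13.23
eef_pos: [559.4, 250.8, 101.0]
tcp_rot: [0.277, 0.961, -0.01, -0.007]
contact_force: [1.5, -1.0, -2.9]
opening: 8.7
```

```bash
python3 - <<'E'
from h import *
status()
E
```

```text
t 13.2333 eef [559.4 250.8 101. ] F [ 1.5 -1.  -2.9] open 8.7 yaw 147.8
key in deck x,y,z(above cover) [-0.7, -0.4, 18.5] axis err deg x,y [-0.9 -0.7] kx.dy deg -1.3
shift to h 35 [ -7.5  -0.7 -14.7]
shift to h 0 [ 9.8 -0.2 15.8]
```

play_rows(
  rows=[
    [-1,2.7,0,4,0],
    [-1,2.5,0,4.3,0],
    [-1,0,0,0,0],
  ],
)

```text
time: 13.48
eef_pos: [554.6, 253.3, 91.6]
tcp_rot: [0.277, 0.961, -0.01, -0.007]
contact_force: [1.2, -1.0, -2.6]
opening: 8.3
```

```bash
python3 - <<'E'
from h import *
status()
E
```

```text
t 13.4833 eef [554.6 253.3  91.6] F [ 1.2 -1.  -2.6] open 8.3 yaw 147.8
key in deck x,y,z(above cover) [-0.8, -0.0, 7.7] axis err deg x,y [-0.9 -0.7] kx.dy deg -1.4
shift to h 35 [-12.7  -0.4 -24.1]
shift to h 0 [4.5 0.1 6.3]
```

play_rows(
  rows=[
    [-1,2.5,0,3,0],
    [-1,1.8,0,3,0],
    [-1,0,0,0,0],
  ],
)

```text
time: 13.73
eef_pos: [550.9, 255.4, 84.9]
tcp_rot: [0.278, 0.961, -0.01, -0.007]
contact_force: [1.2, 0.1, -2.1]
opening: 8.7
```

```bash
python3 - <<'E'
from h import *
status()
a=snapshot("wrist");crop(a,220,120,420,320,4,"pics/w13c.png")
E
```

```text
t 13.7333 eef [550.9 255.4  84.9] F [ 1.2  0.1 -2.1] open 8.7 yaw 147.8
key in deck x,y,z(above cover) [-0.5, 0.0, -0.3] axis err deg x,y [-0.9 -0.7] kx.dy deg -1.4
shift to h 35 [-17.   -0.4 -30.9]
shift to h 0 [ 0.3  0.  -0.5]
```

View pics/w13c.png

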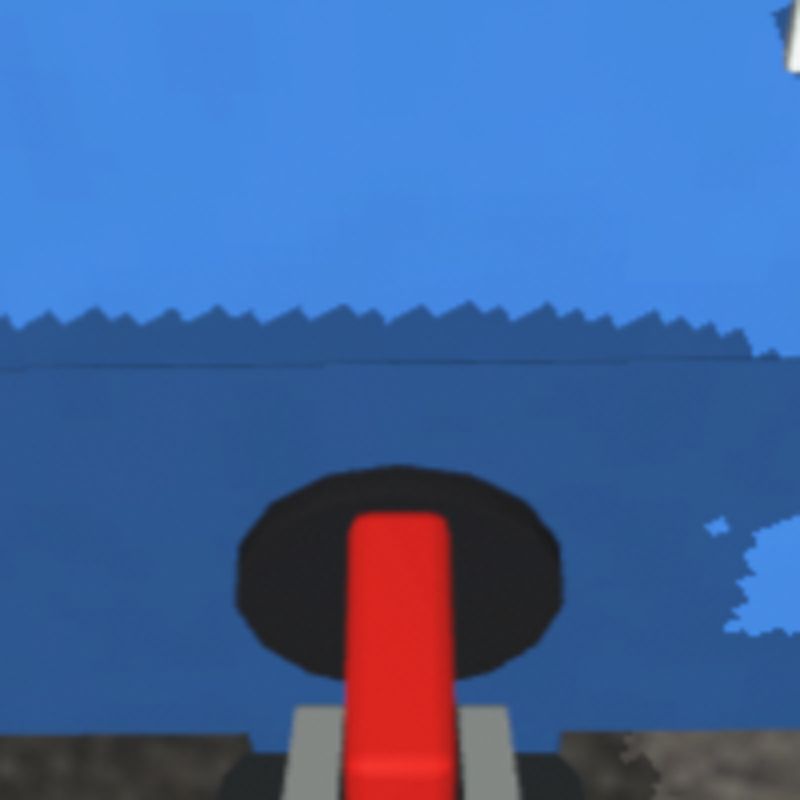

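play_rows(
  rows=[
    [-1,0.8,0,1.4,0],
    [-1,0.8,0,1.4,0],
  ],
)

```text
time: 13.95
eef_pos: [550.8, 255.8, 83.7]
tcp_rot: [0.278, 0.961, -0.01, -0.006]
contact_force: [-1.5, -12.4, 32.1]
opening: 8.0
```

play_rows(
  rows=[
    [-1,0.2,0,0.4,0],
    [-1,0,0,0,0],
  ],
)

```text
time: 14.12
eef_pos: [551.0, 255.9, 84.6]
tcp_rot: [0.278, 0.96, -0.01, -0.005]
contact_force: [-0.7, -0.5, -2.4]
opening: 8.3
```

```bash
python3 - <<'E'
from h import *
status()
a=snapshot("wrist");crop(a,220,140,420,380,3,"pics/w14c.png");b=snapshot("scene");crop(b,180,230,280,340,5,"pics/s14.png")
E
```

```text
t 14.1167 eef [551.  255.9  84.6] F [-0.7 -0.5 -2.4] open 8.3 yaw 147.7
key in deck x,y,z(above cover) [-0.7, -0.5, -0.6] axis err deg x,y [-0.6 -0.7] kx.dy deg -1.4
shift to h 35 [-17.1  -0.9 -31.2]
shift to h 0 [ 0.3 -0.5 -0.8]
```

View pics/w14c.png

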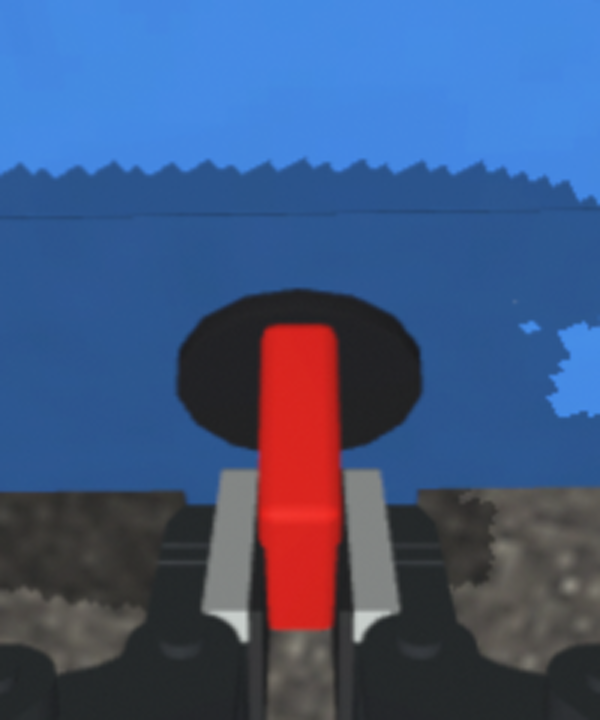

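View pics/s14.png

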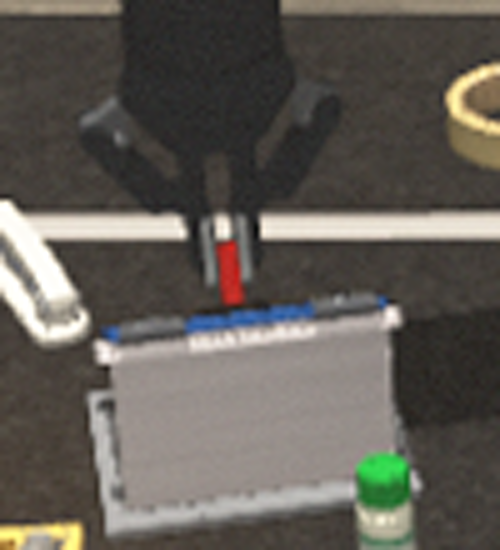

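play_rows(
  rows=[
    [-0.48,0,0,0,0],
    [-0.48,0,0,0,0],
    [-0.48,0,0,0,0],
    [-0.48,0,0,0,0],
  ],
)

```text
time: 14.55
eef_pos: [550.1, 256.6, 84.0]
tcp_rot: [0.278, 0.961, -0.01, -0.006]
contact_force: [0.0, 0.3, -0.7]
opening: 22.1
```

```bash
cat >> h.py <<'E'
def stat2(horiz=12.5,ztip=79,O=O):
    s=get_state(); M=R.from_quat(s["tcp_rot"]).as_matrix()
    T=O-horiz*xd; T=np.array([T[0],T[1],ztip+11])
    yaw=np.degrees(np.arctan2(M[1,0],M[0,0]))
    print("t",round(s["time"],2),"eef",s["eef_pos"].round(1),"F",s["contact_force"].round(1),"open",round(s["opening"],1),"yaw",yaw.round(1),"j7",s["joint_positions"][6].round(2),"tilt",M[:2,2].round(3))
    print("need shift tool",(M.T@(T-s["eef_pos"])).round(1))
E
python3 - <<'E'
from h import *
stat2()
a=snapshot("wrist");crop(a,220,140,420,380,3,"pics/w15c.png")
E
```

```text
t 14.55 eef [550.1 256.6  84. ] F [ 0.   0.3 -0.7] open 22.1 yaw 147.7 j7 -0.02 tilt [-0.017 -0.016]
need shift tool [ 7.2 -1.  -6. ]
```

View pics/w15c.png

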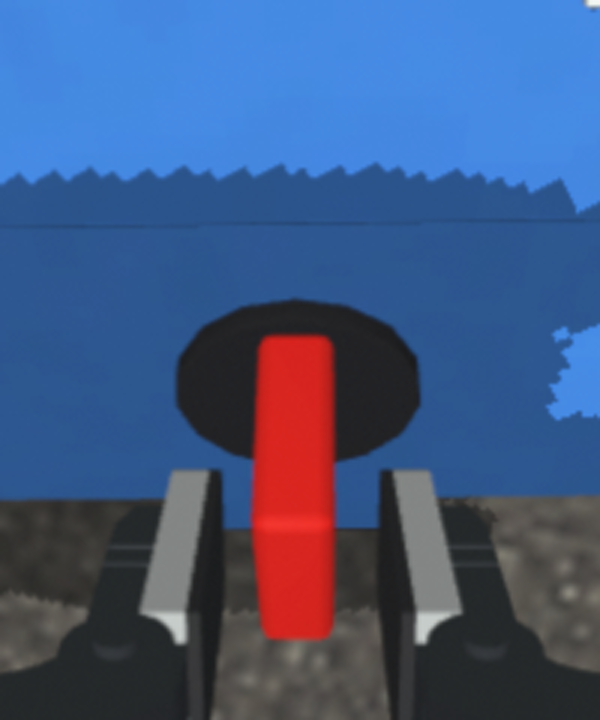

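play_rows(
  rows=[
    [-0.48,7,-1,-4,0],
    [-0.48,0,0,0,7],
    [-0.48,0,0,0,7],
    [-0.48,0,0,0,7],
    [-0.48,0,0,0,0],
  ],
)

```text
time: 15.02
eef_pos: [541.2, 261.0, 88.8]
tcp_rot: [0.454, 0.891, -0.011, -0.005]
contact_force: [0.3, 0.3, 0.3]
opening: 22.4
```

```bash
python3 - <<'E'
from h import *
stat2()
E
```

```text
t 15.02 eef [541.2 261.   88.8] F [0.3 0.3 0.3] open 22.4 yaw 126.0 j7 -0.36 tilt [-0.018 -0.015]
need shift tool [-2.4  1.1 -1.2]
```

play_rows(
  rows=[
    [-0.48,-2,1,-0.5,7],
    [-0.48,0,0,0,7],
    [-0.48,0,0,0,7],
    [-0.48,0,0,0,0],
  ],
)

```text
time: 15.35
eef_pos: [541.8, 261.1, 90.2]
tcp_rot: [0.606, 0.795, -0.011, -0.003]
contact_force: [1.0, 0.4, -0.2]
opening: 22.3
```

```bash
python3 - <<'E'
from h import *
stat2()
a=snapshot("wrist");crop(a,220,180,420,420,3,"pics/w16c.png")
E
```

```text
t 15.35 eef [541.8 261.1  90.2] F [ 1.   0.4 -0.2] open 22.3 yaw 105.4 j7 -0.68 tilt [-0.018 -0.015]
need shift tool [-1.8  1.3  0.2]
```

View pics/w16c.png

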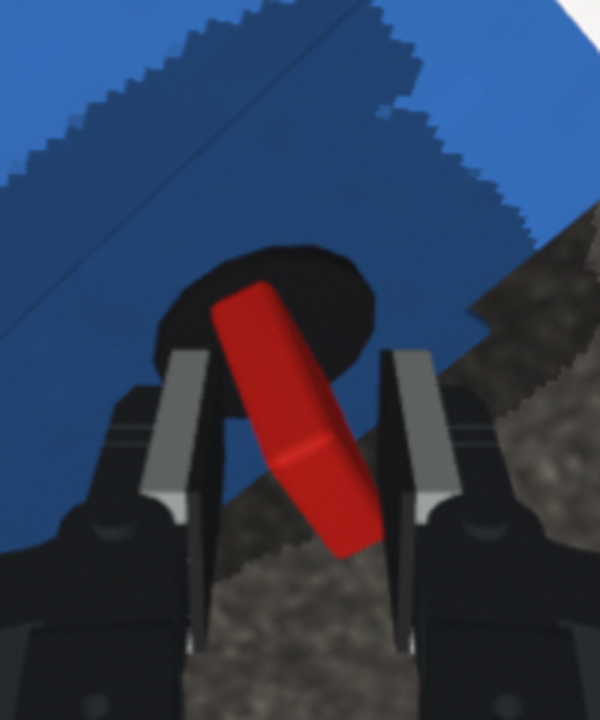

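play_rows(
  rows=[
    [-0.48,-1.5,1,0,7],
    [-0.48,0,0,0,7],
    [-0.48,0,0,0,7],
    [-0.48,0,0,0,7],
    [-0.48,0,0,0,0],
  ],
)

```text
time: 15.82
eef_pos: [543.7, 261.0, 91.3]
tcp_rot: [0.773, 0.635, -0.01, 0.0]
contact_force: [1.2, -0.2, 0.7]
opening: 22.4
```

```bash
python3 - <<'E'
from h import *
stat2()
a=snapshot("wrist");crop(a,220,180,420,420,3,"pics/w17c.png")
E
```

```text
t 15.82 eef [543.7 261.   91.3] F [ 1.2 -0.2  0.7] open 22.4 yaw 78.8 j7 -1.08 tilt [-0.016 -0.014]
need shift tool [-1.3  0.2  1.3]
```

View pics/w17c.png

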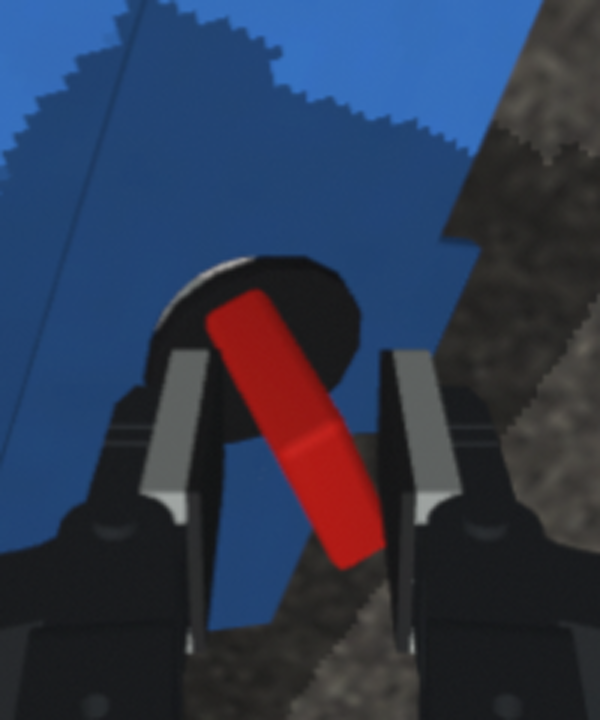

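play_rows(
  rows=[
    [-0.48,-1,0,1,7],
    [-0.48,0,0,0,7],
    [-0.48,0,0,0,7],
    [-0.48,0,0,0,7],
    [-0.48,0,0,0,7],
    [-0.48,0,0,0,0],
  ],
)

```text
time: 16.37
eef_pos: [546.6, 261.1, 91.8]
tcp_rot: [0.921, 0.39, -0.007, 0.003]
contact_force: [2.1, 0.2, -0.0]
opening: 22.5
```

```bash
python3 - <<'E'
from h import *
stat2()
a=snapshot("wrist");crop(a,220,180,420,420,3,"pics/w18c.png")
E
```

```text
t 16.37 eef [546.6 261.1  91.8] F [ 2.1  0.2 -0. ] open 22.5 yaw 45.9 j7 -1.58 tilt [-0.01  -0.011]
need shift tool [-3.1 -1.2  1.9]
```

View pics/w18c.png

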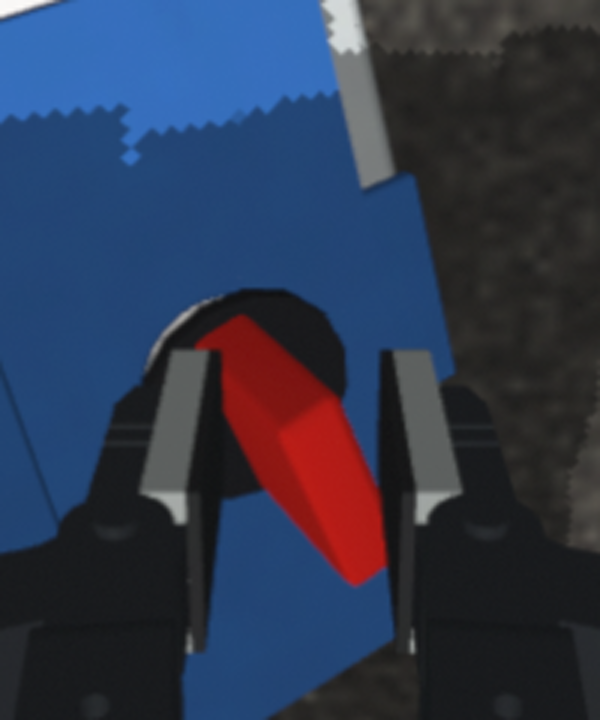

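play_rows(
  rows=[
    [-0.48,-2,-1,0.5,7],
    [-0.48,0,0,0,7],
    [-0.48,0,0,0,0],
  ],
)

```text
time: 16.67
eef_pos: [548.0, 261.0, 92.8]
tcp_rot: [0.958, 0.287, -0.003, 0.004]
contact_force: [1.4, 1.3, -0.4]
opening: 22.0
```

```bash
python3 - <<'E'
from h import *
stat2()
a=snapshot("wrist");crop(a,220,180,420,420,3,"pics/w19c.png");b=snapshot("scene");crop(b,180,230,280,340,5,"pics/s19.png")
E
```

```text
t 16.67 eef [548.  261.   92.8] F [ 1.4  1.3 -0.4] open 22.0 yaw 33.4 j7 -1.77 tilt [-0.004 -0.009]
need shift tool [-4.4 -1.3  2.8]
```

View pics/w19c.png

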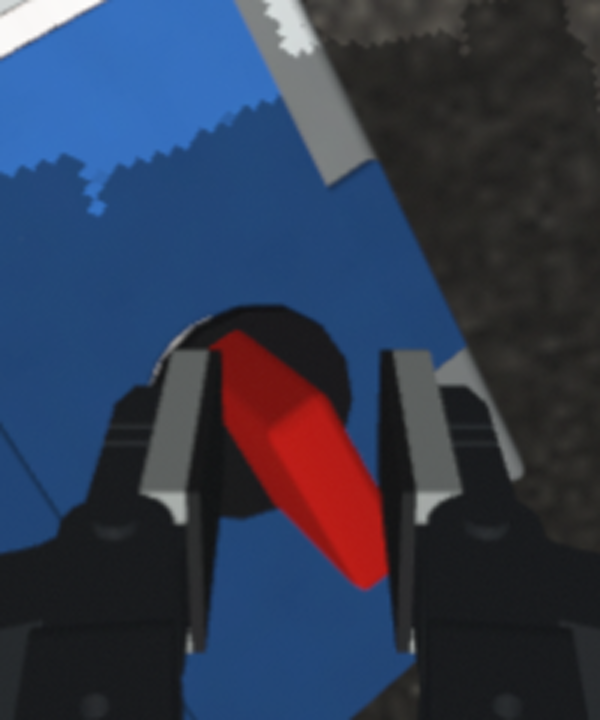

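View pics/s19.png

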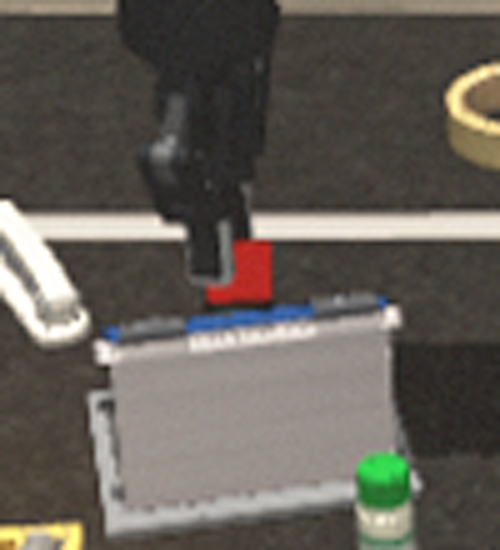

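play_rows(
  rows=[
    [-0.48,-1,-1,0,5],
    [-0.48,0,0,0,0],
    [-0.4,0,0,-1,-5],
    [-0.4,0,0,-15,0],
    [-0.4,0,0,-30,0],
    [-0.4,0,0,-35,0],
    [-0.4,-30,0,-20,0],
    [-0.4,-30,0,0,0],
    [-0.4,0,0,0,0],
  ],
)

```text
time: 17.52
eef_pos: [493.1, 224.1, 193.9]
tcp_rot: [0.946, 0.324, -0.01, 0.004]
contact_force: [2.5, 1.5, -0.4]
opening: 26.1
```

```bash
python3 - <<'E'
from h import *
stat2()
C=cam("wrist"); a=snapshot("wrist");cv2.imwrite("pics/w20.png",a);b=snapshot("scene");crop(b,180,230,280,340,5,"pics/s20.png")
print(proj("wrist",O,C))
E
```

```text
t 17.52 eef [493.1 224.1 193.9] F [ 2.5  1.5 -0.4] open 26.1 yaw 37.8 j7 -1.61 tilt [-0.017 -0.015]
need shift tool [ 64.    2.7 102.5]
[308.29648445 148.50251087]
```

View pics/w20.png

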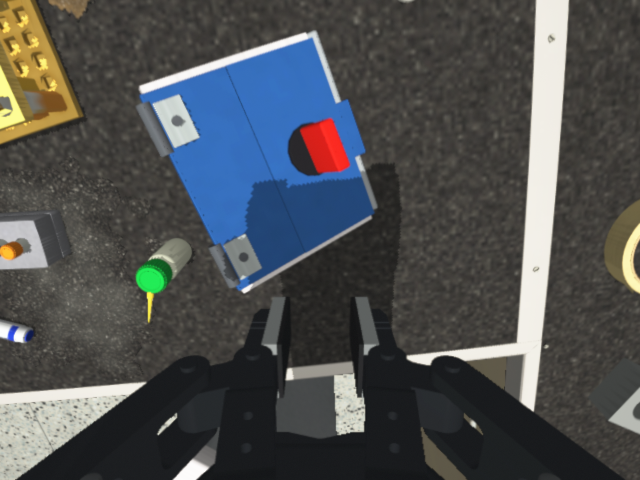

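View pics/s20.png

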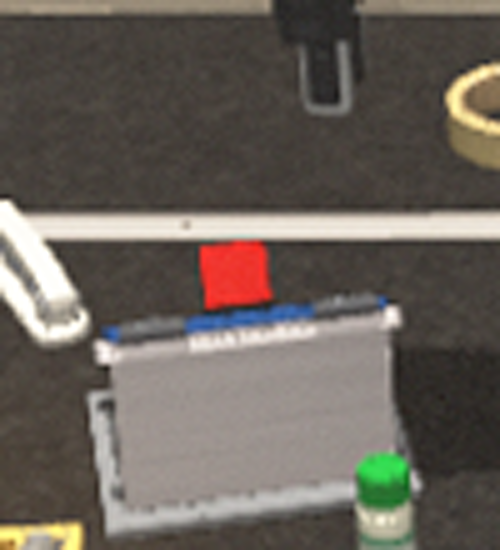

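```bash
python3 - <<'E'
from h import *
C=cam("wrist"); a=cv2.imread("pics/w20.png"); crop(a,260,85,390,205,5,"pics/w20c.png")
# expected wing top corners at aligned 90deg, flange rim
for x in(-5,5):
  for y in(-16,16): print("top",x,y,((proj("wrist",O+34*n+x*dx+y*dy,C)-[260,85])*5).round())
for x,y in((18,0),(-18,0),(0,18),(0,-18)): print("flange",x,y,((proj("wrist",O+4*n+x*dx+y*dy,C)-[260,85])*5).round())
E
```

```text
top -5 -16 [353. 183.]
top -5 16 [441. 431.]
top 5 -16 [285. 212.]
top 5 16 [378. 463.]
flange 18 0 [144. 394.]
flange -18 0 [361. 294.]
flange 0 18 [302. 466.]
flange 0 -18 [206. 214.]
```

View pics/w20c.png

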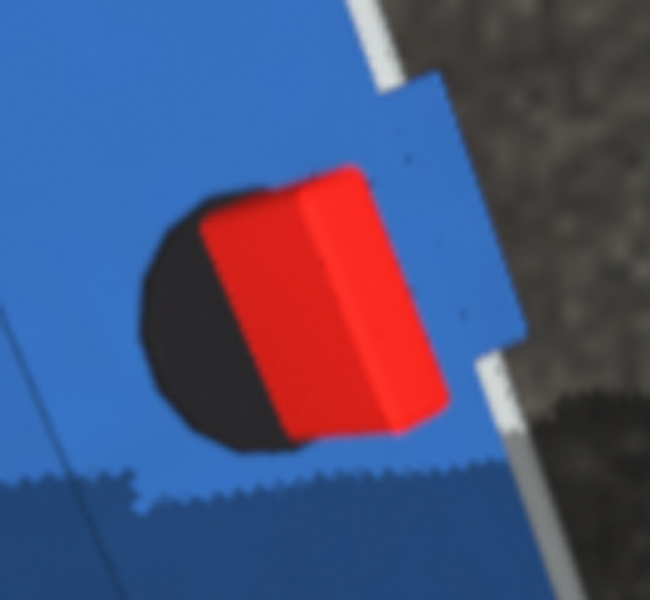

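```bash
python3 - <<'E'
from h import *
C=cam("wrist")
for y in(-20,20): print("tab",y,((proj("wrist",O-43*dx+y*dy,C)-[260,85])*5).round())
a=cv2.imread("pics/w20.png"); hsv=cv2.cvtColor(a,cv2.COLOR_BGR2HSV)
E
```

```text
tab -20 [438. 100.]
tab 20 [527. 364.]
```

```bash
python3 - <<'E'
from h import *
C=cam("wrist"); t=np.linspace(0,2*np.pi,200)
a=np.vstack([[(proj("wrist",O+z*n+18*np.cos(u)*dx+18*np.sin(u)*dy,C)-[260,85])*5+[1,-32] for u in t] for z in(0,4)])
for i,f in((0,np.argmin),(1,np.argmin),(1,np.argmax)): print(a[f(a[:,i])].round())
E
```

```text
[122. 304.]
[249. 174.]
[245. 445.]
```

```bash
python3 - <<'E'
from h import *
a=snapshot("wrist"); b=cv2.imread("pics/w20.png"); print("max diff in key area",np.abs(a[80:210,260:390].astype(int)-b[80:210,260:390]).mean())
t=snapshot("top"); cv2.imwrite("pics/top_end.png",t)
from rig import ticket; print(ticket.finish_job())
E
```

```text
max diff in key area 10.45629191321499
the job is handed in; nothing more can be done
None
```

View pics/top_end.png

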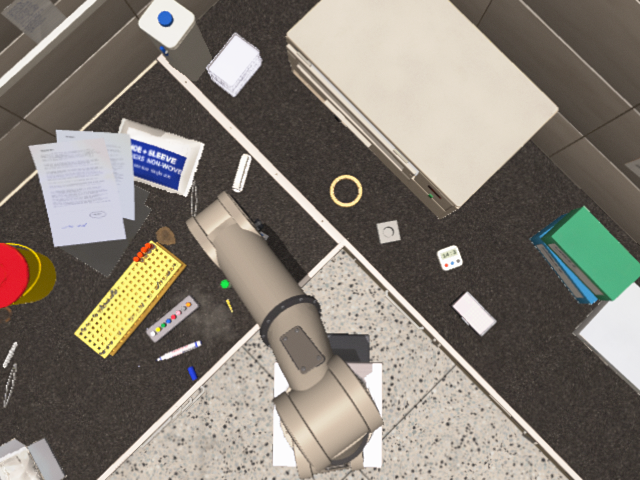

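The job is handed in, at about 17.6 s of the 64 s allowed. The cover is closed, and the key is in, turned a quarter turn and let go. I closed the cover with the shut fingers. The gripper only points down, so I tilted the key about 30° in the jaws against the holder's hole before lifting it out. I then put it in square to the deck until the flange seated, loosened the jaws and turned the wing.

What my last checks showed:
- **Cover:** it looked flat on the deck in both the wrist and scene pictures.
- **Key angle:** the wing lay about 2–3° from straight across the slot. The axis was about 2° off square, within the picture noise.
- **Key position:** it was about 2 mm down the slope and 2 mm sideways from the slot centre, against a limit of 5 mm. That is about the play in the hole plus measuring error.
- **Other things:** in the final top picture they are where they started. The clamp and forceps are hidden by the arm there.

Checks that disagreed or settled nothing:
- **Camera offset:** the cover's tab appeared about 6 pixels (roughly 3.5 mm) from where I predicted in the last wrist picture. I therefore measured the key's position relative to the cover.
- **At rest:** comparing two wrist pictures of the key gave a mean difference of 10 grey levels. The arm may have crept between them, so this does not prove the key was still.
- **Forces:** the fingers reached about 41 N while pressing the cover shut and 32 N while seating the key. The 40 N limit is stated for the arm and the gripper's body, and I took it not to cover the fingers.

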